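# Clear the carton former's catch tray and make it ready for the next batch

## Task

Move every finished carton from the green catch tray into the blue tote, in a single layer on its floor. Once all the cartons are in the tote, press the orange cover of the glue unit fully shut past its catch, and last of all turn the red counter knob anticlockwise all the way back to its zero stop. Leave the other things on the table where they are.

Things in the scene. Friction and masses are not known exactly. Their poses are not given: they have to be found in the camera images.
- carton_1: finished kraft carton, 80 x 40 x 60 mm along its own x, y, z, about 140 g, brown tape around the middle and white labels on the long sides; origin at its middle. Starts upright in the catch tray; up to five cartons lie there, absent ones read None
- carton_2: finished kraft carton, 80 x 40 x 60 mm along its own x, y, z, about 140 g, brown tape around the middle and white labels on the long sides; origin at its middle. Starts upright in the catch tray; up to five cartons lie there, absent ones read None
- carton_3: finished kraft carton, 80 x 40 x 60 mm along its own x, y, z, about 140 g, brown tape around the middle and white labels on the long sides; origin at its middle. Starts upright in the catch tray; up to five cartons lie there, absent ones read None
- carton_4: finished kraft carton, 80 x 40 x 60 mm along its own x, y, z, about 140 g, brown tape around the middle and white labels on the long sides; origin at its middle. Starts upright in the catch tray; up to five cartons lie there, absent ones read None
- carton_5: finished kraft carton, 80 x 40 x 60 mm along its own x, y, z, about 140 g, brown tape around the middle and white labels on the long sides; origin at its middle. Starts upright in the catch tray; up to five cartons lie there, absent ones read None
- catch_tray: green fixed catch tray with steel floor, outside 220 x 320 mm (own x, y), rim 30 mm high, walls and floor 5 mm thick; origin under its middle at table height. An aluminium chute rises from its +x rim to 80 mm high, 175 mm from the origin
- tote: blue fixed open tote, outside 220 x 320 mm (own x, y), 75 mm high, walls and floor 5 mm thick; origin under its middle at table height, so its inner floor is at z = 5 mm
- cover (a joint): angle of the orange cover of the glue unit: 0 fully shut, about 1.1 to 1.4 rad when standing open; the stiff hinge stays where left. A spring ball catch resists over the last 0.1 rad (some 6 N at the free edge), then holds it shut
- cover_hinge (a point): middle of the cover's hinge line, at the far end of the glue unit, 110 mm above the table. The hinge line is the point's own y axis; the x axis turns with the cover: the cover is a plate 142 mm long, 144 mm wide, 8 mm thick that runs along the point's -x from here, its outer face being 8 mm along +z. Behind the hinge the unit is 85 mm high
- cover_edge (a point): point on the cover's outer face, in the middle, 10 mm short of the free edge and 132 mm from the hinge line: the place to push
- counter (a joint): angle of the red counter knob: 0 at its zero stop, larger when turned clockwise seen from above; set back by turning anticlockwise, light friction
- counter_grip (a point): on the vertical axis of the counter knob, at the grip height, about 97 mm above the table: the knob has a bar 57 mm long, 14 mm wide and 32 mm tall (top 7 mm above this point) that runs along the point's own x and turns with it; below it a disc, 23 mm under this point; the deck is 37 mm under it
- glue_unit: fixed grey glue unit of the carton former, between tray and tote: a 60 mm high deck with the counter knob nearest the robot (own x -160 to -40 mm), then a 110 mm high housing with the orange cover (own x -40 to 100 mm), then an 85 mm high green part to own x = 270 mm; 140 mm wide; origin at table height
- tape_roll: bystander: yellow roll of tape lying flat, 72 mm across, 45 mm high; origin under its middle
- marker_tin: bystander: open steel cup, 68 mm across, 85 mm high; origin under its middle
- glue_bottle: bystander: white bottle with orange cap, 66 mm across, 170 mm high; origin under its middle
- ink_jar: bystander: amber jar, 70 mm across, 90 mm high; origin under its middle
- tamp_block: bystander: pale wooden block, 100 x 50 x 45 mm; origin under its middle
Things that resemble listed ones, but are neither listed nor needed, are in the scene too. What is shaped like the carton_2 but black or turquoise is not meant.

How it is judged:
On the way, in this order (a step that is already met when the one before it is completed fails the run):
1. all cartons are in the tote, in one layer, and let go (x of carton_1 in the frame of tote between -0.105 and 0.105 m and y of carton_1 in the frame of tote between -0.155 and 0.155 m and z of carton_1 in the frame of tote between 0.015 and 0.06 m and x of carton_2 in the frame of tote between -0.105 and 0.105 m and y of carton_2 in the frame of tote between -0.155 and 0.155 m and z of carton_2 in the frame of tote between 0.015 and 0.06 m and x of carton_3 in the frame of tote between -0.105 and 0.105 m and y of carton_3 in the frame of tote between -0.155 and 0.155 m and z of carton_3 in the frame of tote between 0.015 and 0.06 m and x of carton_4 in the frame of tote between -0.105 and 0.105 m and y of carton_4 in the frame of tote between -0.155 and 0.155 m and z of carton_4 in the frame of tote between 0.015 and 0.06 m and x of carton_5 in the frame of tote between -0.105 and 0.105 m and y of carton_5 in the frame of tote between -0.155 and 0.155 m and z of carton_5 in the frame of tote between 0.015 and 0.06 m and contact force between the fingers and carton_1 below 0.1 N and contact force between the fingers and carton_2 below 0.1 N and contact force between the fingers and carton_3 below 0.1 N and contact force between the fingers and carton_4 below 0.1 N and contact force between the fingers and carton_5 below 0.1 N), for 0.2 s.
2. the cover is shut past its catch (value of joint cover below 0.03 rad), for 0.3 s.
3. the counter knob is back at its zero stop (value of joint counter below 0.08 rad), for 0.2 s.
At the end, for the whole second after the job is handed in: Every carton's middle is inside the tote, less than 60 mm above the tote's underside (one layer), at rest; the cover reads under 0.03 rad (shut past its catch) and the counter knob under 0.08 rad (zero stop) (x of carton_1 in the frame of tote between -0.105 and 0.105 m and y of carton_1 in the frame of tote between -0.155 and 0.155 m and z of carton_1 in the frame of tote between 0.015 and 0.06 m and x of carton_2 in the frame of tote between -0.105 and 0.105 m and y of carton_2 in the frame of tote between -0.155 and 0.155 m and z of carton_2 in the frame of tote between 0.015 and 0.06 m and x of carton_3 in the frame of tote between -0.105 and 0.105 m and y of carton_3 in the frame of tote between -0.155 and 0.155 m and z of carton_3 in the frame of tote between 0.015 and 0.06 m and x of carton_4 in the frame of tote between -0.105 and 0.105 m and y of carton_4 in the frame of tote between -0.155 and 0.155 m and z of carton_4 in the frame of tote between 0.015 and 0.06 m and x of carton_5 in the frame of tote between -0.105 and 0.105 m and y of carton_5 in the frame of tote between -0.155 and 0.155 m and z of carton_5 in the frame of tote between 0.015 and 0.06 m and linear speed of each of carton_1, carton_2, carton_3, carton_4, carton_5 below 0.02 m/s and value of joint cover below 0.03 rad and value of joint counter below 0.08 rad); the robot touches nothing.
It fails at once if one of the bystanders is shifted more than 50 mm (distance of any of tape_roll, marker_tin, glue_bottle, ink_jar, tamp_block from where it was at the start of the episode above 0.05 m).
Of carton_1, carton_2, carton_3, carton_4, carton_5 only 3 to 5 are there at a start; the rules pass over those that are not, and their reading is None.
At some moment in a run one of carton_1, carton_2, carton_3, carton_4, carton_5 may be knocked a few centimetres aside while the robot is not near it.
Once in a run the grip may slacken for a moment while it holds something.
It also fails if it takes over 210 s, if anything falls off the work surface, if the arm or the gripper's body presses on something with over 40 N, if the wrist force passes 120 N, or if a joint passes its speed limit or range.

## Robot

A 6-joint arm with a two-finger parallel gripper is mounted at the origin on the work surface. World frame = base frame: x ahead of the robot, y to its left, z up, the work surface at z = 0. Lengths are in m, angles in rad, forces in N, time in s.
With the tool pointing down it reaches from about 0.325 to 0.75 m from the base axis. Payload 7.6 kg.
Tool frame: the origin (TCP) lies at the very end of the fingers, on their centre line; the grasp point (between the pads) lies 19 mm behind it; z points along the fingers, y is the line along which they close (so a half turn about z gives the same grasp; the last joint's range is limited). The gripper opens to 85 mm and grips with 20 to 120 N. Pads are 22 mm wide; open, the fingers measure 114 mm over their backs; the gripper's body (76 mm by 85 mm) begins 54 mm behind the grasp point. The pads swing forward as they close: fully open they stand 13 mm farther back than shut.
Start: joints at [1.09, 0.052, 1.401, -0, 1.689, -0.07], TCP at [0.21, 0.481, 0.203] pointing down, gripper open.
Joint ranges: [-2.9, 2.9], [-0.91, 2.17], [0.12, 2.37], [-1.06, 4.2], [0.26, 2.73], [-2.93, 2.93]. Speed limits (rad/s): [2.57, 2.57, 3.01, 3.14, 3.14, 3.14].

## Interface

Orientations are given as a rotation vector (axis times angle).
In Python, from plant import env, viewer gives the robot as it stands.
- The arm moves only by the tool drive_tool, never from a script. Its argument "steps" is a list of rows, each an object of numbers: "x", "y", "z": the shift along the tool's x, y, z in units of 8 cm (1.0 is 8 cm); "turn": the turn about the tool's z in units of 30 degrees (1.0 is 30 degrees). In form: [{"x": .., "y": .., "z": .., "turn": ..}, ...]. A call has 1 to 12 rows; each row is the pose to reach, as a shift and turn from the pose commanded when the call began, along the tool's axes at that moment; what a row does not reach only later rows make up. A row lasts 1/12 s, in which the tool goes at most 41.7 mm and 7.16 degrees, less where a joint would pass 70% of its speed; a pose out of reach is approached as far as the arm can. A call with a number of a shift or a turn outside -1 to 1 is refused whole. A call with a gripper value outside its range is refused whole. "hand" is the opening, from 0 (shut) to 1 (fully open), set as the call begins (left out, the last holds). The fingers move at their own pace and stop on an object; "squeeze" is the grip in N (left out, the last holds). Time passes only in rows, so rows that repeat a pose let the fingers close. It gives the time, the measured TCP pose, the force, the opening and the grip force at its end, in the units of the state.
- env.get_obs(): the state, without advancing time (a new reading comes with each control period).
- viewer.snapshot(name): name is "scene" or "top"; returns a dict with "img" (420x560x3 uint8, blue, green, red), "camera_matrix" (3x3 intrinsics, pixels), "origin" and "attitude" of the camera in the world. Camera axes: x right, y up, looking along -z (the intrinsics and any distortion apply to the point x, -y, -z); pixel columns grow to the right and rows downward; lengths in m; the calibration is good to about 2 mm. A picture is of the moment at which its call begins. There is no depth.
- env.hand_in(): hands the job in; it is judged then, once.
Trained networks look in a picture, given as the dict that the camera call returned (one of the last four; its "shot" number tells which), for a name from the list of things; names that differ only in an ending like _2 or _b are one class to them, and where a whole thing is asked for, a point or a joint stands for the part that bears it (a point fixed in the world has none). Each returns a list of dicts, best first, with "conf" (0 to 1); they miss things now and then, are a little off and sometimes report something else, mostly with a low value. They report only what shows in the picture. A call takes as long as a camera call. They do not tell look-alikes from the thing itself.
- viewer.outline_of(label, picture): "mask" (420x560 bool, what is visible of it) and "pixel" ([row, column] in pixels, amid what is visible of it).
- viewer.pinpoint(label, picture): "pixel" ([row, column] in pixels: a listed point, or the origin of a listed thing).
The state is a dict: "t": time; "q": joint angles; "joint_velocities": joint speeds; "effort": joint torques, N m; "ee_pos": TCP position; "ee_rot": TCP orientation; "wrist_force": force on the tool from outside, world axes, zero at the start; "moment": the same for the moment, N m; "width": finger opening in m; "gripper_force": force on a finger pad.
Only numpy, scipy, OpenCV 4.12 (cv2) and the standard library are available. Lean on these libraries where they do the work, as an engineer would, in place of code of your own. Each camera call takes 0.05 s, during which the arm holds its last target. There are 200 camera calls.

## Working session

There is one attempt and no reset: what is moved stays moved. The work goes in short steps, Python scripts to look and compute and a tool call to move; the robot and the scene stay as the last step left them, time stands still between calls to the robot, and variables do not carry over. Pictures are saved under pics/ and viewed, at most 15 in all, crops included, and the job is handed in when it is done.

Besides the shell and the picture viewer there is one more tool, called after ">>>" as name(argument=value, ...) on one line, values as JSON. drive_tool: Moves the arm, as the interface text tells. Shifts and turns lie within -1 to 1; 1 stands for 8 cm of shift or 30 degrees of turn. Its arguments: {"type":"object","properties":{"steps":{"type":"array","items":{"type":"object","properties":{"x":{"type":"number"},"y":{"type":"number"},"z":{"type":"number"},"turn":{"type":"number"}}}},"hand":{"type":"number"},"squeeze":{"type":"number"}},"required":["steps"]}

```bash
mkdir -p pics; ls; cat > h.py <<'E'
import numpy as np, cv2
from scipy.spatial.transform import Rotation as R
from plant import env, viewer
def Rm(a):
    a=np.asarray(a,float)
    return a if a.shape==(3,3) else R.from_rotvec(a).as_matrix()
def ray(p,px):
    K=np.asarray(p["camera_matrix"]); r,c=px
    v=np.linalg.inv(K)@[c,r,1]; d=Rm(p["attitude"])@[v[0],-v[1],-v[2]]
    return np.asarray(p["origin"],float),d/np.linalg.norm(d)
def at_z(p,px,z):
    o,d=ray(p,px); return o+d*(z-o[2])/d[2]
def proj(p,X):
    v=Rm(p["attitude"]).T@(np.asarray(X,float)-p["origin"]); u=np.asarray(p["camera_matrix"])@[v[0],-v[1],-v[2]]
    return (u[:2]/u[2])[::-1]
def tri(p1,x1,p2,x2):
    o1,d1=ray(p1,x1);o2,d2=ray(p2,x2)
    s=np.linalg.lstsq(np.c_[d1,-d2],o2-o1,rcond=None)[0]
    a,b=o1+s[0]*d1,o2+s[1]*d2
    return (a+b)/2,np.linalg.norm(a-b)
E
python3 - <<'E'
from h import *
np.set_printoptions(precision=3,suppress=True)
P={n:viewer.snapshot(n) for n in("scene","top")}
for n,p in P.items():
    cv2.imwrite(f"pics/{n}0.png",p["img"]); print(n,p["origin"],p["attitude"],p["camera_matrix"],[k for k in p])
    for l in["carton_1","catch_tray","tote","cover_hinge","cover_edge","counter_grip","glue_unit","tape_roll","marker_tin","glue_bottle","ink_jar","tamp_block"]:
        print(l,[(np.round(d["pixel"],1).tolist(),round(d["conf"],2)) for d in viewer.pinpoint(l,p)])
o=env.get_obs();print(o["t"],o["ee_pos"],o["ee_rot"],o["width"])
E
```

```text
pics
scene [0.996 0.758 1.509] [0.202 0.773 2.504] [[532.876   0.    282.439]
 [  0.    532.876 211.155]
 [  0.      0.      1.   ]] ['img', 'camera_matrix', 'origin', 'attitude', 'shot']
carton_1 [([111.8, 247.6], 0.87), ([185.3, 242.7], 0.78), ([174.7, 315.4], 0.76), ([122.4, 282.9], 0.72), ([195.5, 269.6], 0.62), ([153.2, 247.8], 0.61), ([160.4, 229.3], 0.61), ([172.3, 264.4], 0.59), ([107.2, 207.8], 0.57)]
catch_tray [([181.4, 257.2], 0.65)]
tote [([314.6, 353.9], 0.77), ([249.2, 207.8], 0.24)]
cover_hinge [([247.7, 247.3], 0.6)]
cover_edge [([222.6, 243.3], 0.83), ([311.1, 355.1], 0.64)]
counter_grip [([220.2, 300.3], 0.55)]
glue_unit [([252.1, 277.4], 0.74), ([197.2, 269.5], 0.49)]
tape_roll [([317.8, 244.9], 0.83)]
marker_tin [([248.7, 203.2], 0.97), ([251.3, 275.1], 0.36)]
glue_bottle [([218.7, 297.8], 0.69), ([313.0, 354.6], 0.58), ([130.1, 226.9], 0.55)]
ink_jar [([388.5, 407.9], 0.57)]
tamp_block [([145.1, 303.4], 0.8)]
top [ 0.206 -0.062  1.732] [ 0.159 -0.15  -1.542] [[490.971   0.    276.543]
 [  0.    490.971 217.394]
 [  0.      0.      1.   ]] ['img', 'camera_matrix', 'origin', 'attitude', 'shot']
carton_1 [([271.8, 428.1], 0.89), ([232.7, 315.9], 0.71), ([246.0, 372.6], 0.68), ([216.2, 342.8], 0.65), ([220.4, 376.4], 0.6), ([164.1, 264.9], 0.58), ([244.0, 346.0], 0.57), ([237.2, 463.9], 0.57), ([295.8, 393.5], 0.56), ([285.0, 316.1], 0.56), ([234.1, 343.8], 0.46)]
catch_tray [([231.1, 341.6], 0.9), ([232.3, 314.2], 0.75)]
tote [([229.8, 180.0], 0.93), ([209.2, 263.8], 0.2)]
cover_hinge [([171.2, 265.4], 0.6)]
cover_edge [([166.1, 266.4], 0.67)]
counter_grip [([230.1, 266.3], 0.72)]
glue_unit [([210.2, 265.5], 0.88), ([228.3, 107.1], 0.39)]
tape_roll [([160.3, 229.8], 0.61)]
marker_tin [([158.6, 299.2], 0.89)]
glue_bottle [([240.9, 420.4], 0.66)]
ink_jar [([232.6, 109.3], 0.95)]
tamp_block [([302.9, 360.1], 0.83)]
1.3 [0.21  0.481 0.203] [0.641 3.076 0.   ] 0.08513889236170047
```

```bash
python3 - <<'E'
import cv2
a=cv2.imread("pics/scene0.png")[60:280,160:400]; b=cv2.imread("pics/top0.png")[140:320,240:480]
cv2.imwrite("pics/s1.png",cv2.resize(a,None,fx=2.7,fy=2.7,interpolation=2)); cv2.imwrite("pics/t1.png",cv2.resize(b,None,fx=3.2,fy=3.2,interpolation=2))
E
```

```text
(no output)
```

View pics/t1.png

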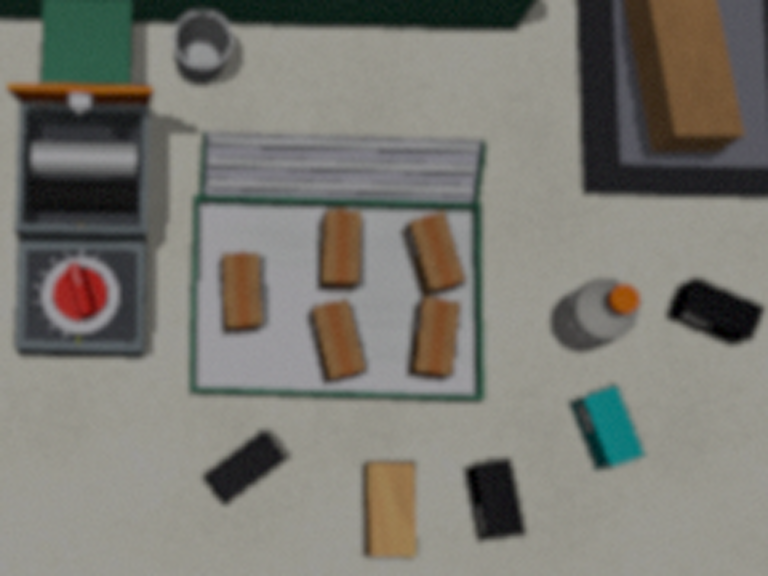

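View pics/s1.png

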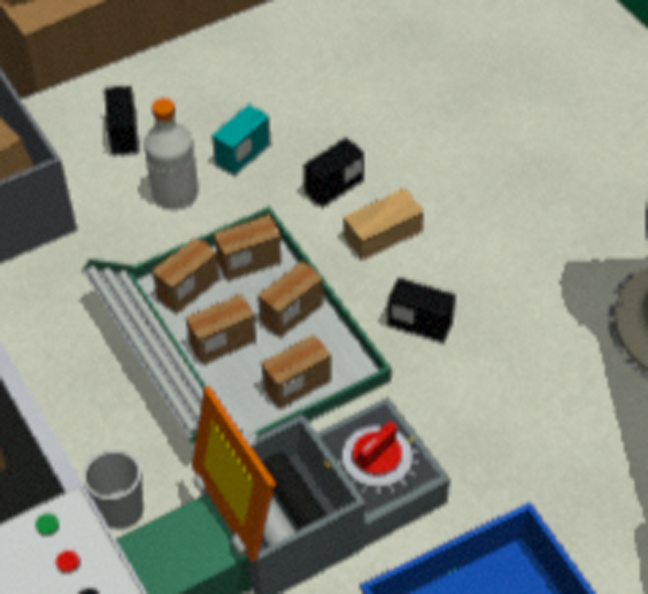

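View pics/top0.png

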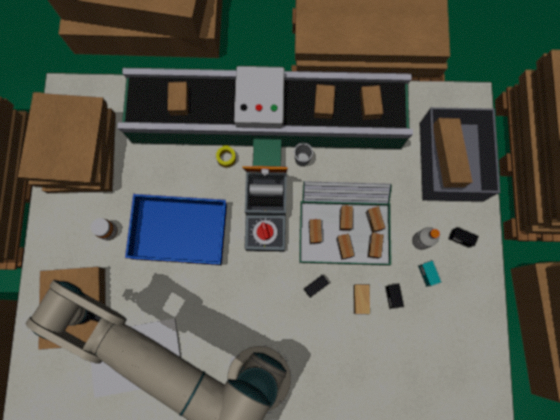

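The top view shows five cartons in the green tray: two in the upper row, two in the lower row and one at the left. The black and turquoise look-alikes and the bystanders are all outside it. The cover stands open at about (row 168, col 265) and the knob is at about (231, 265). The tote is empty and centred near (230, 178).

```bash
cat >> h.py <<'E'
from scipy.optimize import minimize, linear_sum_assignment
def box(x,y,z,yaw,dx,dy,dz):
    c,s=np.cos(yaw),np.sin(yaw)
    return [(x+c*a*dx/2-s*b*dy/2,y+s*a*dx/2+c*b*dy/2,z+k*dz/2) for a in(-1,1) for b in(-1,1) for k in(-1,1)]
def sil(p,pts,shape,S=4):
    m=np.zeros((shape[0]*S,shape[1]*S),np.uint8)
    q=np.array([proj(p,X)[::-1] for X in pts])
    h=cv2.convexHull(np.round((q+.5)*S).astype(np.int32)); cv2.fillConvexPoly(m,h,1)
    return cv2.resize(m.astype(np.float32),shape[::-1],interpolation=cv2.INTER_AREA)
def fit(views,x0,z,dims):
    def crop(m):
        r,c=np.where(m); return max(r.min()-12,0),r.max()+12,max(c.min()-12,0),c.max()+12
    W=[(p,m,crop(m)) for p,m in views]
    def cost(v):
        e=0
        for p,m,(a,b,c,d) in W:
            q=dict(p); K=np.array(p["camera_matrix"],float); K[0,2]-=c;K[1,2]-=a; q["camera_matrix"]=K
            t=m[a:b,c:d].astype(np.float32); s=sil(q,box(v[0],v[1],z,v[2],*dims),t.shape)
            e+=np.abs(s-t).sum()/t.sum()
        return e
    best=None
    for w in x0[2] if np.ndim(x0[2]) else [x0[2]]:
        S=np.array([[x0[0],x0[1],w]]*4)+np.array([[0,0,0],[.012,0,0],[0,.012,0],[0,0,.25]])
        r=minimize(cost,S[0],method="Nelder-Mead",options=dict(initial_simplex=S,xatol=3e-4,fatol=1e-4,maxiter=150))
        if best is None or r.fun<best.fun: best=r
    return best.x,best.fun
def cartons(pT,pS,zmax=.2,region=None):
    out=[]
    T=viewer.outline_of("carton_1",pT);S=viewer.outline_of("carton_1",pS)
    used=[]
    for d in T:
        g=at_z(pT,d["pixel"],.045)
        if region is not None and not region(g): continue
        col=pT["img"][d["mask"]].mean(0)
        if not(col[2]>col[0]*1.3): continue
        if any((d["mask"]&u).sum()>.3*d["mask"].sum() for u in used): continue
        used.append(d["mask"])
        best=None
        for e in S:
            X,gap=tri(pT,d["pixel"],pS,e["pixel"])
            if gap<.02 and -.02<X[2]<.12 and (best is None or gap<best[1]): best=(e,gap,X)
        out.append((d,best,g))
    return out
E
cat > m1.py <<'E'
from h import *
np.set_printoptions(precision=3,suppress=True)
pT=viewer.snapshot("top");pS=viewer.snapshot("scene")
print("pinpoint cartons")
a=viewer.pinpoint("carton_1",pT);b=viewer.pinpoint("carton_1",pS)
for d in a:
    c=[(tri(pT,d["pixel"],pS,e["pixel"]),) for e in b]
    c=[x[0] for x in c if x[0][1]<.012 and 0<x[0][0][2]<.1]
    print(np.round(d["pixel"]),[(x[0],round(x[1],3)) for x in c])
reg=lambda g:.35<g[0]<.75 and -.6<g[1]<-.05
for d,b,g in cartons(pT,pS,region=reg):
    v=[(pT,d["mask"])]+([(pS,b[0]["mask"])] if b else [])
    for vv in [v[:1],v]:
        x,f=fit(vv,(g[0],g[1],[-.3,.3]),.035,(.08,.04,.06)); print("fit",len(vv),x[:2],np.degrees(x[2]),"cost",round(f,3),d["mask"].sum(),b and b[2])
for l,z in[("tote",.075),("catch_tray",.03)]:
    d=viewer.outline_of(l,pT)[0]; r=cv2.minAreaRect(np.argwhere(d["mask"]).astype(np.float32))
    c=np.array([at_z(pT,k,z) for k in cv2.boxPoints(r)]); print(l,c.mean(0),c[:,:2].tolist(),np.linalg.norm(c[0]-c[1]),np.linalg.norm(c[1]-c[2]))
for l in["tote","catch_tray","cover_hinge","cover_edge","counter_grip","glue_unit","tape_roll","marker_tin","ink_jar","glue_bottle","tamp_block"]:
    A=viewer.pinpoint(l,pT);B=viewer.pinpoint(l,pS)
    print(l,[(x[0],round(x[1],3)) for i in A[:2] for j in B[:2] for x in[tri(pT,i["pixel"],pS,j["pixel"])] if x[1]<.04])
E
python3 m1.py
```

```text
pinpoint cartons
[233. 316.] [(array([ 0.495, -0.188,  0.031]), np.float64(0.004))]
[219. 375.] [(array([ 0.551, -0.397,  0.026]), np.float64(0.0))]
[269. 430.] []
[245. 347.] [(array([ 0.45 , -0.292,  0.029]), np.float64(0.011))]
[286. 316.] [(array([ 0.312, -0.194,  0.01 ]), np.float64(0.005))]
[246. 374.] [(array([ 0.455, -0.392,  0.034]), np.float64(0.006))]
[240. 463.] [(array([ 0.49 , -0.714,  0.003]), np.float64(0.007))]
[214. 344.] [(array([ 0.561, -0.283,  0.042]), np.float64(0.005))]
fit 1 [ 0.548 -0.29 ] 0.08968198695595504 cost 0.056 334 [ 0.55  -0.284  0.025]
fit 2 [ 0.55 -0.29] -0.8880389458401364 cost 0.171 334 [ 0.55  -0.284  0.025]
fit 1 [ 0.449 -0.286] 14.862474403059275 cost 0.076 342 [ 0.444 -0.305  0.01 ]
fit 2 [ 0.45  -0.286] 14.627697222084123 cost 0.17 342 [ 0.444 -0.305  0.01 ]
fit 1 [ 0.454 -0.392] -7.509956111869222 cost 0.071 352 [ 0.447 -0.402  0.009]
fit 2 [ 0.456 -0.391] -6.785244688714404 cost 0.249 352 [ 0.447 -0.402  0.009]
fit 1 [ 0.546 -0.393] 14.848098160483763 cost 0.069 360 [ 0.547 -0.404  0.014]
fit 2 [ 0.547 -0.394] 15.314613006847951 cost 0.2
[... 635 characters left out ...]
511501629195885 0.3248763739468121
tote [(array([0.49 , 0.298, 0.009]), np.float64(0.021))]
catch_tray [(array([ 0.491, -0.288,  0.002]), np.float64(0.002))]
cover_hinge [(array([ 0.687, -0.006,  0.112]), np.float64(0.001))]
cover_edge [(array([ 0.668, -0.005,  0.252]), np.float64(0.004))]
counter_grip [(array([ 0.481, -0.015,  0.08 ]), np.float64(0.009))]
glue_unit [(array([ 0.592, -0.01 , -0.01 ]), np.float64(0.014))]
tape_roll []
marker_tin [(array([ 0.768, -0.136, -0.001]), np.float64(0.004))]
ink_jar [(array([ 0.488,  0.556, -0.023]), np.float64(0.013))]
glue_bottle [(array([ 0.47 , -0.566, -0.007]), np.float64(0.015)), (array([ 0.524, -0.379,  0.187]), np.float64(0.028))]
tamp_block []
```

>>> drive_tool(steps=[{"turn": -0.78},{"turn": -0.78},{"turn": -0.78},{"turn": -0.78},{"turn": -0.78}], hand=1, squeeze=40)

```text
invalid input at $.steps[0]: expected keys x, y, z, turn
```

>>> drive_tool(steps=[{"x": -0.9,"y": -0.9},{"x": -0.9,"y": -0.9},{"x": -0.9,"y": -0.9},{"x": -0.9,"y": -0.9}])

```text
invalid input at $.steps[0]: expected keys x, y, z, turn
```

>>> drive_tool(steps=[{"x": 0,"y": 0,"z": 0,"turn": -0.78},{"x": 0,"y": 0,"z": 0,"turn": -0.78},{"x": 0,"y": 0,"z": 0,"turn": -0.78},{"x": 0,"y": 0,"z": 0,"turn": -0.78},{"x": 0,"y": 0,"z": 0,"turn": -0.78}], hand=1, squeeze=40)

```text
t: 3.22
ee_pos: [0.2097, 0.4814, 0.203]
ee_rot: [0.002, 3.142, 0.0]
wrist_force: [-0.8, -0.4, 0.2]
width: 0.0856
gripper_force: 0.0
```

>>> drive_tool(steps=[{"x": -0.9,"y": -0.9,"z": 0,"turn": 0},{"x": -0.9,"y": -0.9,"z": 0,"turn": 0},{"x": -0.9,"y": -0.9,"z": 0,"turn": 0},{"x": -0.9,"y": -0.9,"z": 0,"turn": 0}])

```text
t: 3.55
ee_pos: [0.2838, 0.407, 0.2032]
ee_rot: [0.013, 3.14, -0.0]
wrist_force: [0.9, -0.4, 0.1]
width: 0.085
gripper_force: 0.0
```

>>> drive_tool(steps=[{"x": -0.9,"y": -0.92,"z": 0,"turn": 0},{"x": -0.9,"y": -0.92,"z": 0,"turn": 0},{"x": -0.9,"y": -0.92,"z": 0,"turn": 0},{"x": -0.9,"y": -0.92,"z": 0,"turn": 0}])

```text
t: 3.88
ee_pos: [0.3553, 0.3334, 0.2031]
ee_rot: [0.012, 3.141, -0.001]
wrist_force: [0.1, -0.5, 0.0]
width: 0.0854
gripper_force: 0.0
```

>>> drive_tool(steps=[{"x": -0.9,"y": -0.92,"z": 0,"turn": 0},{"x": -0.9,"y": -0.92,"z": 0,"turn": 0},{"x": -0.9,"y": -0.92,"z": 0,"turn": 0},{"x": -0.9,"y": -0.92,"z": 0,"turn": 0}])

```text
t: 4.22
ee_pos: [0.4268, 0.2599, 0.2028]
ee_rot: [0.011, 3.141, -0.001]
wrist_force: [-0.4, 0.3, 0.9]
width: 0.0852
gripper_force: 0.0
```

>>> drive_tool(steps=[{"x": -0.9,"y": -0.92,"z": 0,"turn": 0},{"x": -0.9,"y": -0.92,"z": 0,"turn": 0},{"x": -0.9,"y": -0.92,"z": 0,"turn": 0},{"x": -0.9,"y": -0.92,"z": 0,"turn": 0}])

```text
t: 4.55
ee_pos: [0.4984, 0.1865, 0.2025]
ee_rot: [-0.01, -3.141, 0.001]
wrist_force: [-0.5, -0.1, 0.1]
width: 0.0853
gripper_force: 0.0
```

>>> drive_tool(steps=[{"x": 0,"y": -1,"z": 0,"turn": 0},{"x": 0,"y": -1,"z": 0,"turn": 0},{"x": 0,"y": -1,"z": 0,"turn": 0}])

```text
t: 4.8
ee_pos: [0.4964, 0.1049, 0.2031]
ee_rot: [-0.01, -3.142, 0.002]
wrist_force: [-0.3, -0.3, -0.2]
width: 0.0858
gripper_force: 0.0
```

>>> drive_tool(steps=[{"x": 0,"y": -1,"z": 0,"turn": 0},{"x": 0,"y": -1,"z": 0,"turn": 0},{"x": 0,"y": -1,"z": 0,"turn": 0}])

```text
t: 5.05
ee_pos: [0.4962, 0.0249, 0.2031]
ee_rot: [0.01, 3.141, -0.002]
wrist_force: [0.7, -0.5, 0.1]
width: 0.0857
gripper_force: 0.0
```

>>> drive_tool(steps=[{"x": 0,"y": -1,"z": 0,"turn": 0},{"x": 0,"y": -1,"z": 0,"turn": 0},{"x": 0,"y": -1,"z": 0,"turn": 0}])

```text
t: 5.3
ee_pos: [0.4962, -0.0551, 0.203]
ee_rot: [-0.01, -3.142, 0.002]
wrist_force: [0.5, -0.1, 0.5]
width: 0.0855
gripper_force: 0.0
```

>>> drive_tool(steps=[{"x": 0,"y": -1,"z": 0,"turn": 0},{"x": 0,"y": -1,"z": 0,"turn": 0},{"x": 0,"y": -1,"z": 0,"turn": 0},{"x": 0,"y": -1,"z": 0,"turn": 0}])

```text
t: 5.63
ee_pos: [0.4964, -0.1316, 0.2028]
ee_rot: [-0.007, -3.141, -0.002]
wrist_force: [0.2, 0.3, -0.4]
width: 0.0853
gripper_force: 0.0
```

>>> drive_tool(steps=[{"x": -0.05,"y": -0.62,"z": 0.9,"turn": -0.1},{"x": -0.05,"y": -0.62,"z": 0.9,"turn": -0.1},{"x": -0.05,"y": -0.62,"z": 0.9,"turn": -0.1},{"x": -0.05,"y": -0.62,"z": 0.9,"turn": -0.1},{"x": -0.05,"y": -0.62,"z": 0.9,"turn": -0.1}], hand=0.65)

```text
t: 6.05
ee_pos: [0.5009, -0.1799, 0.132]
ee_rot: [-0.08, 3.139, 0.001]
wrist_force: [0.1, -0.6, -0.1]
width: 0.0557
gripper_force: 0.0
```

```bash
cat > m2.py <<'E'
from h import *
import sys
np.set_printoptions(precision=3,suppress=True)
pT=viewer.snapshot("top")
n=sys.argv[1] if len(sys.argv)>1 else None
if n: cv2.imwrite(f"pics/{n}.png",pT["img"])
used=[]
for d in viewer.outline_of("carton_1",pT):
    g=at_z(pT,d["pixel"],.035); c=pT["img"][d["mask"]].mean(0)
    if c[2]<c[0]*1.3 or g[0]>.66 or any((d["mask"]&u).sum()>.3*d["mask"].sum() for u in used): continue
    used.append(d["mask"])
    x,f=fit([(pT,d["mask"])],(g[0],g[1],[-.3,.3,1.2]),.035,(.08,.04,.06)); print(x[:2],"yaw",round(np.degrees(x[2]),1),"cost",round(f,3),d["mask"].sum(),round(d["conf"],2))
o=env.get_obs();print(o["t"],o["ee_pos"],o["ee_rot"],"width",o["width"])
E
python3 m2.py
```

```text
[ 0.549 -0.392] yaw 14.8 cost 0.149 329 0.89
[ 0.488 -0.181] yaw -4.7 cost 1.194 146 0.73
[ 0.449 -0.287] yaw 14.9 cost 0.093 328 0.62
[ 0.454 -0.393] yaw -7.4 cost 0.052 362 0.6
6.15 [ 0.501 -0.18   0.133] [-0.081  3.137 -0.002] width 0.055313320237102385
```

>>> drive_tool(steps=[{"x": 0,"y": 0,"z": 0.65,"turn": 0},{"x": 0,"y": 0,"z": 0.65,"turn": 0},{"x": 0,"y": 0,"z": 0.65,"turn": 0}])

```text
t: 6.4
ee_pos: [0.4986, -0.1801, 0.0768]
ee_rot: [0.08, -3.136, -0.004]
wrist_force: [-0.3, -0.4, 0.7]
width: 0.0554
gripper_force: 0.0
```

>>> drive_tool(steps=[{"x": 0,"y": 0,"z": 0.3,"turn": 0},{"x": 0,"y": 0,"z": 0.6,"turn": 0},{"x": 0,"y": 0,"z": 0.6,"turn": 0},{"x": 0,"y": 0,"z": 0.6,"turn": 0}])

```text
t: 6.73
ee_pos: [0.5003, -0.1815, 0.0321]
ee_rot: [0.079, -3.14, -0.001]
wrist_force: [0.7, 0.8, 0.2]
width: 0.0553
gripper_force: 0.0
```

>>> drive_tool(steps=[{"x": 0,"y": 0,"z": 0,"turn": 0},{"x": 0,"y": 0,"z": 0,"turn": 0},{"x": 0,"y": 0,"z": 0,"turn": 0},{"x": 0,"y": 0,"z": 0,"turn": 0},{"x": 0,"y": 0,"z": 0,"turn": 0},{"x": 0,"y": 0,"z": 0,"turn": 0}], hand=0, squeeze=40)

```text
t: 7.23
ee_pos: [0.5016, -0.1822, 0.0341]
ee_rot: [-0.078, 3.137, -0.002]
wrist_force: [-0.9, 1.2, 6.1]
width: 0.0378
gripper_force: 39.3
```

>>> drive_tool(steps=[{"x": 0,"y": 0,"z": -0.4,"turn": 0},{"x": 0,"y": 0,"z": -0.8,"turn": 0},{"x": 0,"y": 0,"z": -1,"turn": 0},{"x": 0,"y": 0,"z": -1,"turn": 0}])

```text
t: 7.57
ee_pos: [0.5028, -0.1829, 0.1175]
ee_rot: [-0.078, 3.131, -0.007]
wrist_force: [0.7, -0.3, -0.7]
width: 0.0374
gripper_force: 40.1
```

>>> drive_tool(steps=[{"x": 0,"y": 0.2,"z": -0.9,"turn": 0.1},{"x": 0,"y": 0.6,"z": -0.9,"turn": 0.1},{"x": 0,"y": 1,"z": -0.9,"turn": 0.1},{"x": 0,"y": 1,"z": -0.9,"turn": 0.1}], squeeze=60)

```text
t: 7.9
ee_pos: [0.4971, -0.0974, 0.1861]
ee_rot: [-0.003, 3.136, 0.002]
wrist_force: [-0.2, 0.7, -1.8]
width: 0.0354
gripper_force: 59.9
```

>>> drive_tool(steps=[{"x": 0,"y": 1,"z": 0,"turn": 0},{"x": 0,"y": 1,"z": 0,"turn": 0},{"x": 0,"y": 1,"z": 0,"turn": 0}])

```text
t: 8.15
ee_pos: [0.4958, -0.0167, 0.1826]
ee_rot: [0.004, -3.141, -0.004]
wrist_force: [-0.4, 0.3, -1.5]
width: 0.0358
gripper_force: 60.1
```

>>> drive_tool(steps=[{"x": 0,"y": 1,"z": 0,"turn": 0},{"x": 0,"y": 1,"z": 0,"turn": 0},{"x": 0,"y": 1,"z": 0,"turn": 0}])

```text
t: 8.4
ee_pos: [0.4958, 0.0632, 0.1825]
ee_rot: [0.005, -3.141, -0.004]
wrist_force: [0.3, -0.4, -1.0]
width: 0.0358
gripper_force: 60.2
```

>>> drive_tool(steps=[{"x": 0,"y": 1,"z": 0,"turn": 0},{"x": 0,"y": 1,"z": 0,"turn": 0},{"x": 0,"y": 1,"z": 0,"turn": 0}])

```text
t: 8.65
ee_pos: [0.4959, 0.1429, 0.1824]
ee_rot: [0.004, -3.141, -0.003]
wrist_force: [0.4, -0.3, -0.4]
width: 0.0357
gripper_force: 60.3
```

>>> drive_tool(steps=[{"x": 0,"y": 1,"z": 0,"turn": 0},{"x": 0,"y": 1,"z": 0,"turn": 0},{"x": 0,"y": 1,"z": 0,"turn": 0}])

```text
t: 8.9
ee_pos: [0.496, 0.2227, 0.1822]
ee_rot: [0.004, -3.14, -0.003]
wrist_force: [0.2, -0.2, -0.7]
width: 0.0355
gripper_force: 60.5
```

>>> drive_tool(steps=[{"x": -0.43,"y": 1,"z": 0,"turn": 0},{"x": -0.43,"y": 1,"z": 0,"turn": 0},{"x": -0.43,"y": 1,"z": 0,"turn": 0}])

```text
t: 9.15
ee_pos: [0.5319, 0.3018, 0.1794]
ee_rot: [0.001, -3.138, 0.001]
wrist_force: [-0.3, 0.1, -1.4]
width: 0.0357
gripper_force: 60.5
```

>>> drive_tool(steps=[{"x": 0,"y": 1,"z": 0,"turn": 0},{"x": 0,"y": 1,"z": 0,"turn": 0},{"x": 0,"y": 1,"z": 0,"turn": 0},{"x": 0,"y": 1,"z": 0,"turn": 0}])

```text
t: 9.48
ee_pos: [0.5313, 0.3787, 0.1813]
ee_rot: [-0.0, -3.14, 0.002]
wrist_force: [-0.6, -0.4, -1.9]
width: 0.0356
gripper_force: 60.7
```

>>> drive_tool(steps=[{"x": -0.07,"y": 0.16,"z": 0.3,"turn": 0},{"x": -0.07,"y": 0.16,"z": 0.95,"turn": 0},{"x": -0.07,"y": 0.16,"z": 0.95,"turn": 0},{"x": -0.07,"y": 0.16,"z": 0.95,"turn": 0}])

```text
t: 9.82
ee_pos: [0.5355, 0.388, 0.102]
ee_rot: [-0.006, -3.134, 0.009]
wrist_force: [-0.3, -0.8, -1.7]
width: 0.0358
gripper_force: 60.6
```

>>> drive_tool(steps=[{"x": 0,"y": 0,"z": 0.4,"turn": 0},{"x": 0,"y": 0,"z": 0.7,"turn": 0},{"x": 0,"y": 0,"z": 0.86,"turn": 0},{"x": 0,"y": 0,"z": 0.86,"turn": 0},{"x": 0,"y": 0,"z": 0.86,"turn": 0}])

```text
t: 10.23
ee_pos: [0.538, 0.3906, 0.0399]
ee_rot: [0.005, 3.14, 0.001]
wrist_force: [0.4, 0.2, -0.3]
width: 0.0356
gripper_force: 60.7
```

>>> drive_tool(steps=[{"x": 0,"y": 0,"z": 0,"turn": 0},{"x": 0,"y": 0,"z": 0,"turn": 0},{"x": 0,"y": 0,"z": 0,"turn": 0},{"x": 0,"y": 0,"z": 0,"turn": 0}], hand=0.65)

```text
t: 10.57
ee_pos: [0.5378, 0.3913, 0.0398]
ee_rot: [0.004, 3.14, 0.002]
wrist_force: [-0.2, 0.5, -0.5]
width: 0.0556
gripper_force: 0.0
```

>>> drive_tool(steps=[{"x": 0,"y": 0,"z": -0.4,"turn": 0},{"x": 0,"y": 0,"z": -0.9,"turn": 0},{"x": 0,"y": 0,"z": -0.9,"turn": 0},{"x": 0,"y": 0,"z": -0.9,"turn": 0}])

```text
t: 10.9
ee_pos: [0.5389, 0.392, 0.1148]
ee_rot: [0.004, 3.135, 0.007]
wrist_force: [0.6, 0.8, -1.0]
width: 0.0554
gripper_force: 0.0
```

>>> drive_tool(steps=[{"x": 0,"y": -0.4,"z": -0.9,"turn": 0},{"x": 0,"y": -1,"z": -0.9,"turn": 0},{"x": 0,"y": -1,"z": -0.9,"turn": 0},{"x": 0,"y": -1,"z": -0.9,"turn": 0}])

```text
t: 11.23
ee_pos: [0.5388, 0.3074, 0.1862]
ee_rot: [0.01, 3.136, 0.002]
wrist_force: [0.4, 0.1, 0.9]
width: 0.0551
gripper_force: 0.0
```

```bash
python3 m2.py a
```

```text
[ 0.455 -0.393] yaw -8.0 cost 0.065 381 0.89
[ 0.55 -0.29] yaw -0.2 cost 0.051 336 0.86
[ 0.449 -0.287] yaw 13.4 cost 0.097 324 0.61
[ 0.548 -0.392] yaw 15.0 cost 0.067 383 0.58
[0.546 0.396] yaw -32.2 cost 0.964 199 0.5
11.3333 [0.537 0.31  0.182] [0.006 3.141 0.001] width 0.05559368126332559
```

>>> drive_tool(steps=[{"x": 0,"y": -1,"z": 0,"turn": 0},{"x": 0,"y": -1,"z": 0,"turn": 0},{"x": 0,"y": -1,"z": 0,"turn": 0}])

```text
t: 11.58
ee_pos: [0.5366, 0.2266, 0.1801]
ee_rot: [-0.009, -3.138, 0.005]
wrist_force: [0.2, -0.2, 0.9]
width: 0.0553
gripper_force: 0.0
```

>>> drive_tool(steps=[{"x": 0,"y": -1,"z": 0,"turn": 0},{"x": 0,"y": -1,"z": 0,"turn": 0},{"x": 0,"y": -1,"z": 0,"turn": 0}])

```text
t: 11.83
ee_pos: [0.5364, 0.1466, 0.1805]
ee_rot: [-0.01, -3.139, 0.004]
wrist_force: [0.4, 0.0, -0.3]
width: 0.0552
gripper_force: 0.0
```

>>> drive_tool(steps=[{"x": 0,"y": -1,"z": 0,"turn": 0},{"x": 0,"y": -1,"z": 0,"turn": 0},{"x": 0,"y": -1,"z": 0,"turn": 0}])

```text
t: 12.08
ee_pos: [0.5362, 0.0667, 0.1806]
ee_rot: [-0.01, -3.139, 0.003]
wrist_force: [0.9, 0.6, 0.8]
width: 0.0558
gripper_force: 0.0
```

>>> drive_tool(steps=[{"x": 0,"y": -1,"z": 0,"turn": 0},{"x": 0,"y": -1,"z": 0,"turn": 0},{"x": 0,"y": -1,"z": 0,"turn": 0}])

```text
t: 12.33
ee_pos: [0.536, -0.0132, 0.1806]
ee_rot: [-0.01, -3.139, 0.002]
wrist_force: [0.7, 0.3, -0.3]
width: 0.056
gripper_force: 0.0
```

>>> drive_tool(steps=[{"x": 0,"y": -1,"z": 0,"turn": 0},{"x": 0,"y": -1,"z": 0,"turn": 0},{"x": 0,"y": -1,"z": 0,"turn": 0}])

```text
t: 12.58
ee_pos: [0.5358, -0.0931, 0.1805]
ee_rot: [-0.01, -3.139, 0.002]
wrist_force: [-0.7, 0.1, 0.8]
width: 0.0554
gripper_force: 0.0
```

>>> drive_tool(steps=[{"x": 0,"y": -1,"z": 0,"turn": 0},{"x": 0,"y": -1,"z": 0,"turn": 0},{"x": 0,"y": -1,"z": 0,"turn": 0}])

```text
t: 12.83
ee_pos: [0.5356, -0.173, 0.1803]
ee_rot: [-0.01, -3.139, 0.001]
wrist_force: [0.4, 0.3, -0.5]
width: 0.0558
gripper_force: 0.0
```

>>> drive_tool(steps=[{"x": 0,"y": -1,"z": 0,"turn": 0},{"x": 0,"y": -1,"z": 0,"turn": 0},{"x": 0,"y": -1,"z": 0,"turn": 0}])

```text
t: 13.08
ee_pos: [0.5353, -0.253, 0.1801]
ee_rot: [-0.01, -3.139, 0.0]
wrist_force: [-0.6, 0.6, -0.8]
width: 0.0557
gripper_force: 0.0
```

>>> drive_tool(steps=[{"x": -0.15,"y": -0.5,"z": 0.9,"turn": 0},{"x": -0.15,"y": -0.5,"z": 0.9,"turn": 0},{"x": -0.15,"y": -0.5,"z": 0.9,"turn": 0},{"x": -0.15,"y": -0.5,"z": 0.9,"turn": 0},{"x": -0.15,"y": -0.5,"z": 0.9,"turn": 0}])

```text
t: 13.5
ee_pos: [0.5485, -0.2878, 0.1107]
ee_rot: [0.002, 3.141, 0.001]
wrist_force: [0.2, 1.3, 1.1]
width: 0.0553
gripper_force: 0.0
```

>>> drive_tool(steps=[{"x": 0,"y": 0,"z": 0.45,"turn": 0},{"x": 0,"y": 0,"z": 0.8,"turn": 0},{"x": 0,"y": 0,"z": 0.92,"turn": 0},{"x": 0,"y": 0,"z": 0.92,"turn": 0},{"x": 0,"y": 0,"z": 0.92,"turn": 0}])

```text
t: 13.92
ee_pos: [0.5488, -0.2889, 0.0389]
ee_rot: [0.002, 3.139, -0.002]
wrist_force: [0.3, 0.4, 0.6]
width: 0.0553
gripper_force: 0.0
```

>>> drive_tool(steps=[{"x": 0,"y": 0,"z": 0,"turn": 0},{"x": 0,"y": 0,"z": 0,"turn": 0},{"x": 0,"y": 0,"z": 0,"turn": 0},{"x": 0,"y": 0,"z": 0,"turn": 0},{"x": 0,"y": 0,"z": 0,"turn": 0},{"x": 0,"y": 0,"z": 0,"turn": 0}], hand=0, squeeze=45)

```text
t: 14.42
ee_pos: [0.5477, -0.2893, 0.0368]
ee_rot: [0.004, 3.141, -0.0]
wrist_force: [1.4, 0.7, -0.1]
width: 0.0002
gripper_force: 0.0
```

>>> drive_tool(steps=[{"x": 0,"y": 0,"z": -0.4,"turn": 0},{"x": 0,"y": 0,"z": -0.8,"turn": 0},{"x": 0,"y": 0,"z": -1,"turn": 0},{"x": 0,"y": 0,"z": -1,"turn": 0}])

```text
t: 14.75
ee_pos: [0.5497, -0.2904, 0.1222]
ee_rot: [0.004, 3.134, -0.007]
wrist_force: [0.5, 0.4, 0.7]
width: -0.0001
gripper_force: 0.0
```

>>> drive_tool(steps=[{"x": 0.15,"y": 0.2,"z": -0.85,"turn": 0},{"x": 0.15,"y": 0.6,"z": -0.85,"turn": 0},{"x": 0.15,"y": 1,"z": -0.85,"turn": 0},{"x": 0.15,"y": 1,"z": -0.85,"turn": 0}])

```text
t: 15.08
ee_pos: [0.5368, -0.2047, 0.187]
ee_rot: [-0.003, 3.138, 0.001]
wrist_force: [-0.2, -0.3, -0.8]
width: -0.0
gripper_force: 0.0
```

>>> drive_tool(steps=[{"x": 0,"y": 1,"z": 0,"turn": 0},{"x": 0,"y": 1,"z": 0,"turn": 0},{"x": 0,"y": 1,"z": 0,"turn": 0}])

```text
t: 15.33
ee_pos: [0.5358, -0.1238, 0.1836]
ee_rot: [0.004, -3.14, -0.004]
wrist_force: [0.9, -0.2, 0.2]
width: 0.0
gripper_force: 0.0
```

>>> drive_tool(steps=[{"x": 0,"y": 1,"z": 0,"turn": 0},{"x": 0,"y": 1,"z": 0,"turn": 0},{"x": 0,"y": 1,"z": 0,"turn": 0}])

```text
t: 15.58
ee_pos: [0.5358, -0.044, 0.1836]
ee_rot: [0.004, -3.14, -0.004]
wrist_force: [0.7, 0.3, 1.1]
width: 0.0002
gripper_force: 0.0
```

>>> drive_tool(steps=[{"x": 0,"y": 1,"z": 0,"turn": 0},{"x": 0,"y": 1,"z": 0,"turn": 0},{"x": 0,"y": 1,"z": 0,"turn": 0}])

```text
t: 15.83
ee_pos: [0.5358, 0.0358, 0.1835]
ee_rot: [0.004, -3.14, -0.003]
wrist_force: [-0.3, -0.5, 1.0]
width: -0.0002
gripper_force: 0.0
```

>>> drive_tool(steps=[{"x": 0,"y": 1,"z": 0,"turn": 0},{"x": 0,"y": 1,"z": 0,"turn": 0},{"x": 0,"y": 1,"z": 0,"turn": 0}])

```text
t: 16.08
ee_pos: [0.5359, 0.1156, 0.1835]
ee_rot: [0.004, -3.14, -0.003]
wrist_force: [-0.3, -0.5, -0.5]
width: 0.0004
gripper_force: 0.0
```

>>> drive_tool(steps=[{"x": 0,"y": 1,"z": 0,"turn": 0},{"x": 0,"y": 1,"z": 0,"turn": 0},{"x": 0,"y": 1,"z": 0,"turn": 0}])

```text
t: 16.33
ee_pos: [0.536, 0.1955, 0.1833]
ee_rot: [0.004, -3.14, -0.002]
wrist_force: [-0.4, 0.5, 0.3]
width: 0.0
gripper_force: 0.0
```

>>> drive_tool(steps=[{"x": 0,"y": 1,"z": 0,"turn": 0},{"x": 0,"y": 1,"z": 0,"turn": 0},{"x": 0,"y": 1,"z": 0,"turn": 0},{"x": 0,"y": 1,"z": 0,"turn": 0}])

```text
t: 16.67
ee_pos: [0.5367, 0.2715, 0.1831]
ee_rot: [0.0, -3.14, 0.002]
wrist_force: [0.2, -0.5, -0.9]
width: 0.0001
gripper_force: 0.0
```

```bash
python3 m2.py b; python3 -c "
import cv2;a=cv2.imread('pics/b.png')[100:320,100:500];cv2.imwrite('pics/b2.png',cv2.resize(a,None,fx=2,fy=2,interpolation=2))"
```

```text
[ 0.549 -0.29 ] yaw -0.1 cost 0.053 335 0.88
[ 0.454 -0.392] yaw -7.4 cost 0.059 358 0.82
[0.545 0.378] yaw 41.4 cost 0.977 177 0.7
[ 0.544 -0.393] yaw 14.9 cost 0.127 338 0.68
[ 0.448 -0.287] yaw 15.1 cost 0.143 310 0.61
16.7667 [0.537 0.27  0.184] [-0.005 -3.141  0.002] width -0.0002355317600944837
```

View pics/b2.png

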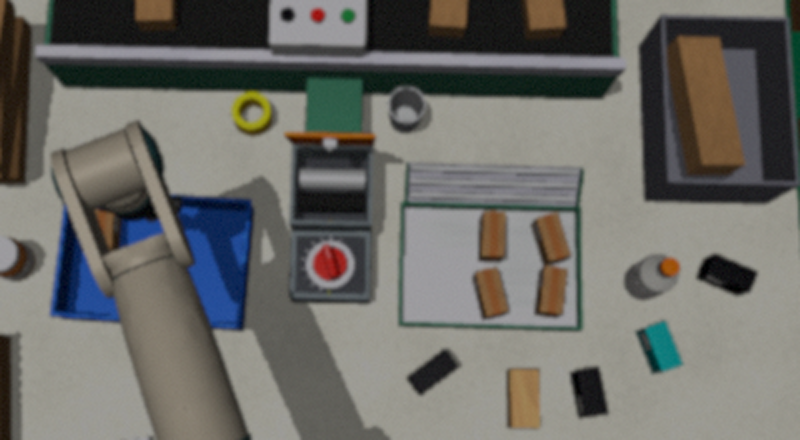

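```bash
python3 - <<'E'
from h import *
np.set_printoptions(precision=3,suppress=True)
pT=viewer.snapshot("top");pS=viewer.snapshot("scene")
def ov(p,S,win):
    im=cv2.resize(p["img"],None,fx=S,fy=S,interpolation=2)
    for x,y,w in[(.549,-.29,0),(.454,-.392,-7.4),(.547,-.393,15),(.449,-.287,14.5)]:
        b=box(x,y,.035,np.radians(w),.08,.04,.06); q=[proj(p,X)[::-1] for X in b]
        for i in range(8):
            for j in(1,2,4):
                if not i&j: cv2.line(im,*[tuple(int(v) for v in (q[k]+.5)*S) for k in(i,i|j)],(0,255,0) if i&1 and (i|j)&1 else (255,0,0),1)
    a,b_,c,d=[int(v*S) for v in win]; return im[a:b_,c:d]
A=ov(pT,5,(190,265,295,395));B=ov(pS,5,(125,225,210,310))
h=min(A.shape[0],B.shape[0])
cv2.imwrite("pics/c1.png",cv2.resize(A,None,fx=1.2,fy=1.2)); cv2.imwrite("pics/c2.png",B)
for e in viewer.pinpoint("carton_1",pS):
    for d in viewer.pinpoint("carton_1",pT):
        X,g=tri(pT,d["pixel"],pS,e["pixel"])
        if g<.008 and 0<X[2]<.09: print(X,round(g,3))
E
```

```text
[ 0.314 -0.19   0.031] 0.002
[ 0.56  -0.285  0.026] 0.004
[ 0.55  -0.386  0.036] 0.005
[0.526 0.393 0.016] 0.007
```

View pics/c2.png

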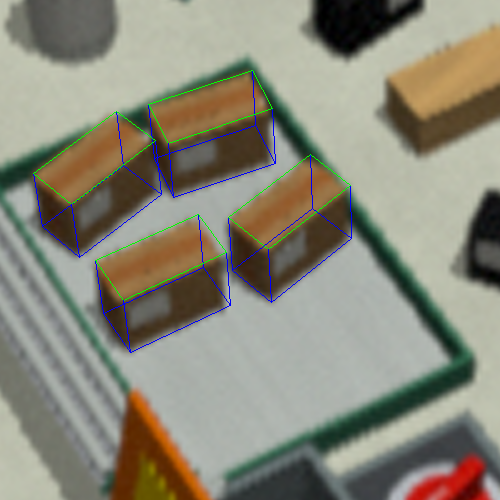

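The overlay matches: carton A stands upright at (0.549, -0.290), exactly where I closed, and yet the fingers shut on nothing. I'll retry and take a look just before closing.

>>> drive_tool(steps=[{"x": 0,"y": -1,"z": 0,"turn": 0},{"x": 0,"y": -1,"z": 0,"turn": 0},{"x": 0,"y": -1,"z": 0,"turn": 0}], hand=0.7)

```text
t: 17.67
ee_pos: [0.5371, 0.1859, 0.1848]
ee_rot: [0.011, 3.141, -0.003]
wrist_force: [0.2, -0.1, 0.6]
width: 0.0358
gripper_force: 0.0
```

>>> drive_tool(steps=[{"x": 0,"y": -1,"z": 0,"turn": 0},{"x": 0,"y": -1,"z": 0,"turn": 0},{"x": 0,"y": -1,"z": 0,"turn": 0}])

```text
t: 17.92
ee_pos: [0.5368, 0.1057, 0.1848]
ee_rot: [0.012, 3.141, -0.003]
wrist_force: [0.7, -0.6, 0.5]
width: 0.0598
gripper_force: 0.0
```

>>> drive_tool(steps=[{"x": 0,"y": -1,"z": 0,"turn": 0},{"x": 0,"y": -1,"z": 0,"turn": 0},{"x": 0,"y": -1,"z": 0,"turn": 0}])

```text
t: 18.17
ee_pos: [0.5364, 0.0258, 0.1848]
ee_rot: [0.012, 3.141, -0.003]
wrist_force: [-0.6, 0.3, 0.5]
width: 0.0597
gripper_force: 0.0
```

>>> drive_tool(steps=[{"x": 0,"y": -1,"z": 0,"turn": 0},{"x": 0,"y": -1,"z": 0,"turn": 0},{"x": 0,"y": -1,"z": 0,"turn": 0}])

```text
t: 18.42
ee_pos: [0.536, -0.0541, 0.1846]
ee_rot: [0.012, 3.142, -0.003]
wrist_force: [0.4, -0.5, 0.0]
width: 0.06
gripper_force: 0.0
```

>>> drive_tool(steps=[{"x": 0,"y": -1,"z": 0,"turn": 0},{"x": 0,"y": -1,"z": 0,"turn": 0},{"x": 0,"y": -1,"z": 0,"turn": 0}])

```text
t: 18.67
ee_pos: [0.5357, -0.134, 0.1844]
ee_rot: [-0.012, -3.141, 0.003]
wrist_force: [-0.3, 0.5, -0.3]
width: 0.0598
gripper_force: 0.0
```

>>> drive_tool(steps=[{"x": 0,"y": -1,"z": 0,"turn": 0},{"x": 0,"y": -1,"z": 0,"turn": 0},{"x": 0,"y": -1,"z": 0,"turn": 0}])

```text
t: 18.92
ee_pos: [0.5353, -0.2139, 0.1841]
ee_rot: [-0.011, -3.141, 0.003]
wrist_force: [-0.5, -0.1, -1.0]
width: 0.0599
gripper_force: 0.0
```

>>> drive_tool(steps=[{"x": -0.15,"y": -1,"z": 0.3,"turn": 0},{"x": -0.15,"y": -1,"z": 0.9,"turn": 0},{"x": -0.15,"y": -1,"z": 0.9,"turn": 0},{"x": -0.15,"y": -1,"z": 0.9,"turn": 0},{"x": -0.15,"y": -1,"z": 0.9,"turn": 0}])

```text
t: 19.33
ee_pos: [0.547, -0.2883, 0.1106]
ee_rot: [-0.005, -3.138, -0.004]
wrist_force: [-0.3, 1.0, 1.2]
width: 0.0598
gripper_force: 0.0
```

>>> drive_tool(steps=[{"x": 0,"y": 0,"z": 0.4,"turn": 0},{"x": 0,"y": 0,"z": 0.7,"turn": 0},{"x": 0,"y": 0,"z": 0.95,"turn": 0},{"x": 0,"y": 0,"z": 0.95,"turn": 0},{"x": 0,"y": 0,"z": 0.95,"turn": 0}])

```text
t: 19.75
ee_pos: [0.5485, -0.288, 0.0381]
ee_rot: [0.002, 3.141, -0.0]
wrist_force: [-0.1, -0.4, 0.1]
width: 0.0599
gripper_force: 0.0
```

```bash
python3 - <<'E'
from h import *
p=viewer.snapshot("scene"); cv2.imwrite("pics/d.png",cv2.resize(p["img"][60:240,170:350],None,fx=3.3,fy=3.3,interpolation=2))
o=env.get_obs();print(o["t"],o["ee_pos"],o["ee_rot"],o["width"])
E
```

```text
19.8 [ 0.54911028 -0.28874944  0.03942538] [ 1.99793902e-03  3.13846610e+00 -2.35679998e-03] 0.059808657459982505
```

View pics/d.png

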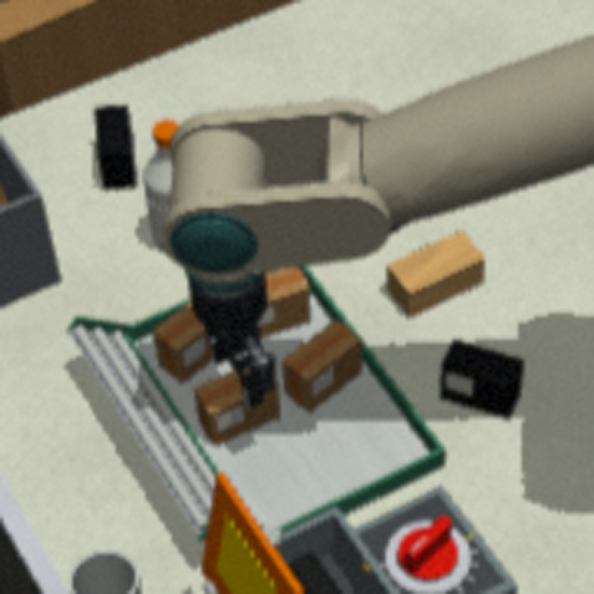

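```bash
python3 - <<'E'
from h import *
p=viewer.snapshot("scene"); S=8; r0,c0=155,222
im=cv2.resize(p["img"][r0:r0+60,c0:c0+45],None,fx=S,fy=S,interpolation=2)
o=env.get_obs();X=np.array(o["ee_pos"])
def dot(X,c):
    r,cc=proj(p,X); cv2.circle(im,(int((cc+.5-c0)*S),int((r+.5-r0)*S)),3,c,-1)
dot(X,(0,0,255)); dot(X+[0,.03,0],(0,255,255)); dot(X+[0,-.03,0],(255,0,255)); dot(X+[0,.03,.06],(0,255,0))
b=box(.549,-.29,.035,0,.08,.04,.06)
for k in b: dot(k,(255,100,0))
cv2.imwrite("pics/e.png",im)
E
```

```text
(no output)
```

View pics/e.png

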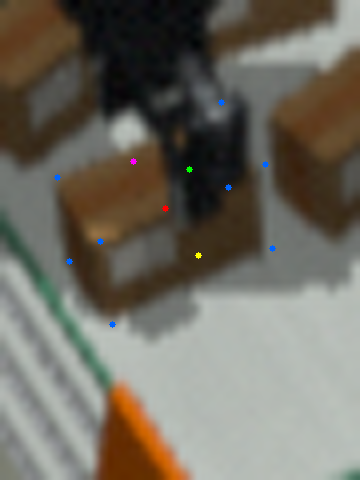

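>>> drive_tool(steps=[{"x": 0,"y": 0,"z": 0.1,"turn": 0},{"x": 0,"y": 0,"z": 0.1,"turn": 0}], hand=0.4, squeeze=40)

```text
t: 20.02
ee_pos: [0.5483, -0.2894, 0.0295]
ee_rot: [0.004, 3.139, -0.002]
wrist_force: [0.5, -0.2, 1.6]
width: 0.0388
gripper_force: 40.6
```

>>> drive_tool(steps=[{"x": 0,"y": 0,"z": 0,"turn": 0},{"x": 0,"y": 0,"z": 0,"turn": 0}])

```text
t: 20.18
ee_pos: [0.5482, -0.2895, 0.0295]
ee_rot: [0.004, 3.14, -0.001]
wrist_force: [1.8, -0.2, 2.2]
width: 0.0387
gripper_force: 40.6
```

>>> drive_tool(steps=[{"x": 0,"y": 0,"z": 0,"turn": 0},{"x": 0,"y": 0,"z": 0,"turn": 0}])

```text
t: 20.35
ee_pos: [0.5482, -0.2895, 0.0295]
ee_rot: [0.004, 3.14, -0.001]
wrist_force: [2.9, -1.4, 3.6]
width: 0.0388
gripper_force: 40.7
```

>>> drive_tool(steps=[{"x": 0,"y": 0,"z": -0.4,"turn": 0},{"x": 0,"y": 0,"z": -0.8,"turn": 0},{"x": 0,"y": 0,"z": -1,"turn": 0},{"x": 0,"y": 0,"z": -1,"turn": 0}], hand=0.3, squeeze=50)

```text
t: 20.68
ee_pos: [0.5491, -0.2901, 0.1131]
ee_rot: [0.004, 3.136, -0.005]
wrist_force: [1.4, -1.7, -0.6]
width: 0.0377
gripper_force: 50.6
```

>>> drive_tool(steps=[{"x": 0.15,"y": 0.2,"z": -0.95,"turn": 0},{"x": 0.15,"y": 0.6,"z": -0.95,"turn": 0},{"x": 0.15,"y": 1,"z": -0.95,"turn": 0},{"x": 0.15,"y": 1,"z": -0.95,"turn": 0}])

```text
t: 21.02
ee_pos: [0.5366, -0.2041, 0.1865]
ee_rot: [-0.003, 3.139, 0.002]
wrist_force: [-0.6, -0.8, -2.3]
width: 0.0382
gripper_force: 51.3
```

>>> drive_tool(steps=[{"x": 0,"y": 1,"z": 0,"turn": 0},{"x": 0,"y": 1,"z": 0,"turn": 0},{"x": 0,"y": 1,"z": 0,"turn": 0}])

```text
t: 21.27
ee_pos: [0.5352, -0.1233, 0.1823]
ee_rot: [0.005, -3.138, -0.006]
wrist_force: [-0.6, -0.1, -1.0]
width: 0.0383
gripper_force: 51.5
```

>>> drive_tool(steps=[{"x": 0,"y": 1,"z": 0,"turn": 0},{"x": 0,"y": 1,"z": 0,"turn": 0},{"x": 0,"y": 1,"z": 0,"turn": 0}])

```text
t: 21.52
ee_pos: [0.5352, -0.0434, 0.1823]
ee_rot: [0.005, -3.138, -0.005]
wrist_force: [0.3, -0.3, -1.6]
width: 0.038
gripper_force: 51.7
```

>>> drive_tool(steps=[{"x": 0,"y": 1,"z": 0,"turn": 0},{"x": 0,"y": 1,"z": 0,"turn": 0},{"x": 0,"y": 1,"z": 0,"turn": 0}])

```text
t: 21.77
ee_pos: [0.5351, 0.0365, 0.1822]
ee_rot: [0.005, -3.138, -0.004]
wrist_force: [-0.1, -0.3, -1.7]
width: 0.0379
gripper_force: 51.8
```

>>> drive_tool(steps=[{"x": 0,"y": 1,"z": 0,"turn": 0},{"x": 0,"y": 1,"z": 0,"turn": 0},{"x": 0,"y": 1,"z": 0,"turn": 0}])

```text
t: 22.02
ee_pos: [0.5351, 0.1164, 0.1822]
ee_rot: [0.005, -3.138, -0.003]
wrist_force: [0.3, -0.8, -1.2]
width: 0.0381
gripper_force: 51.9
```

>>> drive_tool(steps=[{"x": 0,"y": 1,"z": 0,"turn": 0},{"x": 0,"y": 1,"z": 0,"turn": 0},{"x": 0,"y": 1,"z": 0,"turn": 0}])

```text
t: 22.27
ee_pos: [0.5351, 0.1962, 0.182]
ee_rot: [0.005, -3.137, -0.002]
wrist_force: [0.7, -0.0, -1.4]
width: 0.0381
gripper_force: 52.0
```

>>> drive_tool(steps=[{"x": 0,"y": 1,"z": 0,"turn": 0},{"x": 0,"y": 1,"z": 0,"turn": 0},{"x": 0,"y": 1,"z": 0,"turn": 0},{"x": 0,"y": 1,"z": 0,"turn": 0}])

```text
t: 22.6
ee_pos: [0.5358, 0.2722, 0.1819]
ee_rot: [0.002, -3.138, 0.003]
wrist_force: [0.4, -1.2, -2.0]
width: 0.0382
gripper_force: 52.1
```

>>> drive_tool(steps=[{"x": 0,"y": 0.3,"z": 0.3,"turn": 0},{"x": 0,"y": 0.3,"z": 0.95,"turn": 0},{"x": 0,"y": 0.3,"z": 0.95,"turn": 0},{"x": 0,"y": 0.3,"z": 0.95,"turn": 0}])

```text
t: 22.93
ee_pos: [0.5344, 0.2925, 0.103]
ee_rot: [-0.005, -3.132, 0.008]
wrist_force: [-0.7, -0.8, -1.7]
width: 0.0382
gripper_force: 52.0
```

>>> drive_tool(steps=[{"x": 0,"y": 0,"z": 0.4,"turn": 0},{"x": 0,"y": 0,"z": 0.7,"turn": 0},{"x": 0,"y": 0,"z": 0.9,"turn": 0},{"x": 0,"y": 0,"z": 0.9,"turn": 0},{"x": 0,"y": 0,"z": 0.9,"turn": 0}])

```text
t: 23.35
ee_pos: [0.5377, 0.2942, 0.0379]
ee_rot: [0.005, 3.141, 0.0]
wrist_force: [0.2, 1.0, -0.7]
width: 0.0383
gripper_force: 52.0
```

>>> drive_tool(steps=[{"x": 0,"y": 0,"z": 0,"turn": 0},{"x": 0,"y": 0,"z": 0,"turn": 0},{"x": 0,"y": 0,"z": 0,"turn": 0},{"x": 0,"y": 0,"z": 0,"turn": 0}], hand=0.7)

```text
t: 23.68
ee_pos: [0.5378, 0.2952, 0.0382]
ee_rot: [0.004, 3.139, 0.002]
wrist_force: [-0.2, 0.1, -0.2]
width: 0.0598
gripper_force: 0.0
```

>>> drive_tool(steps=[{"x": 0,"y": 0,"z": -0.4,"turn": 0},{"x": 0,"y": 0,"z": -0.95,"turn": 0},{"x": 0,"y": 0,"z": -0.95,"turn": 0},{"x": 0,"y": 0,"z": -0.95,"turn": 0}])

```text
t: 24.02
ee_pos: [0.539, 0.2959, 0.1174]
ee_rot: [0.004, 3.134, 0.006]
wrist_force: [0.2, -0.6, -0.3]
width: 0.0598
gripper_force: 0.0
```

>>> drive_tool(steps=[{"x": 0,"y": -0.4,"z": -0.95,"turn": 0},{"x": 0.4,"y": -1,"z": -0.95,"turn": 0},{"x": 0.4,"y": -1,"z": -0.95,"turn": 0},{"x": 0.4,"y": -1,"z": -0.95,"turn": 0}])

```text
t: 24.35
ee_pos: [0.5048, 0.2118, 0.1929]
ee_rot: [0.008, 3.136, 0.001]
wrist_force: [0.0, 0.4, 0.9]
width: 0.0598
gripper_force: 0.0
```

>>> drive_tool(steps=[{"x": 0.7,"y": -1,"z": 0,"turn": 0},{"x": 0.7,"y": -1,"z": 0,"turn": 0},{"x": 0.7,"y": -1,"z": 0,"turn": 0}])

```text
t: 24.6
ee_pos: [0.4462, 0.1325, 0.1868]
ee_rot: [-0.006, -3.138, 0.002]
wrist_force: [-0.5, -0.3, 0.1]
width: 0.0597
gripper_force: 0.0
```

>>> drive_tool(steps=[{"x": 0,"y": -1,"z": 0,"turn": 0},{"x": 0,"y": -1,"z": 0,"turn": 0},{"x": 0,"y": -1,"z": 0,"turn": 0}])

```text
t: 24.85
ee_pos: [0.448, 0.0503, 0.1877]
ee_rot: [-0.012, -3.141, 0.003]
wrist_force: [1.4, 0.5, -0.0]
width: 0.0595
gripper_force: 0.0
```

```bash
python3 m2.py f
```

```text
[0.537 0.39 ] yaw 2.8 cost 0.073 380 0.95
[ 0.547 -0.393] yaw 14.6 cost 0.074 358 0.94
[ 0.449 -0.286] yaw 12.5 cost 0.103 321 0.88
[0.54  0.294] yaw -0.9 cost 0.061 385 0.84
[ 0.453 -0.392] yaw -7.0 cost 0.052 364 0.73
24.95 [0.448 0.054 0.188] [-0.008 -3.14  -0.001] width 0.06001710162647084
```

>>> drive_tool(steps=[{"x": 0,"y": -1,"z": 0,"turn": 0},{"x": 0,"y": -1,"z": 0,"turn": 0},{"x": 0,"y": -1,"z": 0,"turn": 0}])

```text
t: 25.2
ee_pos: [0.4482, -0.0283, 0.1878]
ee_rot: [-0.009, -3.14, 0.002]
wrist_force: [-0.3, 0.3, -0.1]
width: 0.06
gripper_force: 0.0
```

>>> drive_tool(steps=[{"x": 0,"y": -1,"z": 0,"turn": 0},{"x": 0,"y": -1,"z": 0,"turn": 0},{"x": 0,"y": -1,"z": 0,"turn": 0}])

```text
t: 25.45
ee_pos: [0.448, -0.1084, 0.1877]
ee_rot: [-0.009, -3.14, 0.002]
wrist_force: [0.7, 0.2, 0.4]
width: 0.0597
gripper_force: 0.0
```

>>> drive_tool(steps=[{"x": 0,"y": -1,"z": 0,"turn": 0},{"x": 0,"y": -1,"z": 0,"turn": 0},{"x": 0,"y": -1,"z": 0,"turn": 0}])

```text
t: 25.7
ee_pos: [0.4478, -0.1883, 0.1875]
ee_rot: [-0.008, -3.14, 0.001]
wrist_force: [-0.7, 0.7, 0.2]
width: 0.0598
gripper_force: 0.0
```

>>> drive_tool(steps=[{"x": 0,"y": -1,"z": 0,"turn": 0},{"x": 0,"y": -1,"z": 0,"turn": 0},{"x": 0,"y": -1,"z": 0,"turn": 0}])

```text
t: 25.95
ee_pos: [0.4477, -0.2682, 0.1872]
ee_rot: [-0.008, -3.14, 0.0]
wrist_force: [1.0, 0.2, -0.3]
width: 0.0599
gripper_force: 0.0
```

>>> drive_tool(steps=[{"x": 0,"y": -0.21,"z": 0.9,"turn": -0.48},{"x": 0,"y": -0.21,"z": 0.9,"turn": -0.48},{"x": 0,"y": -0.21,"z": 0.9,"turn": -0.48},{"x": 0,"y": -0.21,"z": 0.9,"turn": -0.48},{"x": 0,"y": -0.21,"z": 0.9,"turn": -0.48}])

```text
t: 26.37
ee_pos: [0.4489, -0.281, 0.1184]
ee_rot: [-0.386, 3.116, -0.001]
wrist_force: [0.5, 0.4, -0.1]
width: 0.0599
gripper_force: 0.0
```

>>> drive_tool(steps=[{"x": 0,"y": 0,"z": 0.4,"turn": 0},{"x": 0,"y": 0,"z": 0.6,"turn": 0},{"x": 0,"y": 0,"z": 0.6,"turn": 0},{"x": 0,"y": 0,"z": 0.6,"turn": 0}])

```text
t: 26.7
ee_pos: [0.4486, -0.2815, 0.0705]
ee_rot: [-0.388, 3.116, -0.002]
wrist_force: [-0.2, 0.3, 0.8]
width: 0.0597
gripper_force: 0.0
```

>>> drive_tool(steps=[{"x": 0,"y": -0.05,"z": 0.3,"turn": 0},{"x": 0,"y": -0.05,"z": 0.53,"turn": 0},{"x": 0,"y": -0.05,"z": 0.53,"turn": 0},{"x": 0,"y": -0.05,"z": 0.53,"turn": 0}])

```text
t: 27.03
ee_pos: [0.4494, -0.2858, 0.028]
ee_rot: [-0.389, 3.116, -0.001]
wrist_force: [0.6, 0.1, 0.4]
width: 0.06
gripper_force: 0.0
```

>>> drive_tool(steps=[{"x": 0,"y": 0,"z": 0,"turn": 0},{"x": 0,"y": 0,"z": 0,"turn": 0},{"x": 0,"y": 0,"z": 0,"turn": 0},{"x": 0,"y": 0,"z": 0,"turn": 0},{"x": 0,"y": 0,"z": 0,"turn": 0}], hand=0.3, squeeze=50)

```text
t: 27.45
ee_pos: [0.4502, -0.2867, 0.0291]
ee_rot: [-0.389, 3.113, -0.005]
wrist_force: [-0.6, -0.3, 6.4]
width: 0.0382
gripper_force: 50.4
```

>>> drive_tool(steps=[{"x": 0,"y": 0,"z": -0.4,"turn": 0},{"x": 0,"y": 0,"z": -0.8,"turn": 0},{"x": 0,"y": 0,"z": -1,"turn": 0},{"x": 0,"y": 0,"z": -1,"turn": 0}])

```text
t: 27.78
ee_pos: [0.4509, -0.2872, 0.112]
ee_rot: [-0.389, 3.11, -0.01]
wrist_force: [0.5, -0.5, -0.6]
width: 0.0382
gripper_force: 51.4
```

>>> drive_tool(steps=[{"x": 0,"y": 0,"z": -0.98,"turn": 0.48},{"x": 0,"y": 0,"z": -0.98,"turn": 0.48},{"x": 0,"y": 0,"z": -0.98,"turn": 0.48},{"x": 0,"y": 0,"z": -0.98,"turn": 0.48}])

```text
t: 28.12
ee_pos: [0.4494, -0.2861, 0.1863]
ee_rot: [0.003, 3.138, -0.004]
wrist_force: [-0.2, 0.7, -1.7]
width: 0.0385
gripper_force: 51.4
```

>>> drive_tool(steps=[{"x": 0.08,"y": 0.5,"z": 0,"turn": 0},{"x": 0.08,"y": 1,"z": 0,"turn": 0},{"x": 0.08,"y": 1,"z": 0,"turn": 0}])

```text
t: 28.37
ee_pos: [0.4416, -0.2003, 0.182]
ee_rot: [0.004, -3.138, -0.007]
wrist_force: [-0.6, 1.0, -1.1]
width: 0.0383
gripper_force: 51.6
```

>>> drive_tool(steps=[{"x": 0,"y": 1,"z": 0,"turn": 0},{"x": 0,"y": 1,"z": 0,"turn": 0},{"x": 0,"y": 1,"z": 0,"turn": 0}])

```text
t: 28.62
ee_pos: [0.4418, -0.1203, 0.1823]
ee_rot: [0.006, -3.138, -0.006]
wrist_force: [-0.1, 0.2, -1.2]
width: 0.038
gripper_force: 51.8
```

>>> drive_tool(steps=[{"x": 0,"y": 1,"z": 0,"turn": 0},{"x": 0,"y": 1,"z": 0,"turn": 0},{"x": 0,"y": 1,"z": 0,"turn": 0}])

```text
t: 28.87
ee_pos: [0.4419, -0.0405, 0.1825]
ee_rot: [0.007, -3.138, -0.005]
wrist_force: [-0.3, -0.5, -1.0]
width: 0.0381
gripper_force: 52.0
```

>>> drive_tool(steps=[{"x": 0,"y": 1,"z": 0,"turn": 0},{"x": 0,"y": 1,"z": 0,"turn": 0},{"x": 0,"y": 1,"z": 0,"turn": 0}])

```text
t: 29.12
ee_pos: [0.4419, 0.0392, 0.1826]
ee_rot: [0.007, -3.138, -0.004]
wrist_force: [0.2, -0.2, -1.2]
width: 0.0385
gripper_force: 52.0
```

>>> drive_tool(steps=[{"x": 0,"y": 1,"z": 0,"turn": 0},{"x": 0,"y": 1,"z": 0,"turn": 0},{"x": 0,"y": 1,"z": 0,"turn": 0}])

```text
t: 29.37
ee_pos: [0.442, 0.119, 0.1825]
ee_rot: [0.006, -3.138, -0.003]
wrist_force: [0.4, 0.4, -0.9]
width: 0.0386
gripper_force: 52.1
```

>>> drive_tool(steps=[{"x": 0,"y": 1,"z": 0,"turn": 0},{"x": 0,"y": 1,"z": 0,"turn": 0},{"x": 0,"y": 1,"z": 0,"turn": 0}])

```text
t: 29.62
ee_pos: [0.4421, 0.1987, 0.1824]
ee_rot: [0.006, -3.138, -0.002]
wrist_force: [-0.3, -0.1, -0.9]
width: 0.0386
gripper_force: 52.2
```

>>> drive_tool(steps=[{"x": 0,"y": 1,"z": 0,"turn": 0},{"x": 0,"y": 1,"z": 0,"turn": 0},{"x": 0,"y": 1,"z": 0,"turn": 0}])

```text
t: 29.87
ee_pos: [0.4423, 0.2784, 0.1821]
ee_rot: [0.005, -3.138, -0.001]
wrist_force: [0.7, 0.4, -1.7]
width: 0.0381
gripper_force: 52.3
```

>>> drive_tool(steps=[{"x": 0,"y": 1,"z": 0,"turn": 0},{"x": 0,"y": 1,"z": 0,"turn": 0},{"x": 0,"y": 1,"z": 0,"turn": 0}])

```text
t: 30.12
ee_pos: [0.4425, 0.3582, 0.1813]
ee_rot: [0.004, -3.138, 0.001]
wrist_force: [-0.4, -0.3, -1.8]
width: 0.0383
gripper_force: 52.4
```

>>> drive_tool(steps=[{"x": 0,"y": 0.5,"z": 0,"turn": 0},{"x": 0,"y": 0.5,"z": 0,"turn": 0},{"x": 0,"y": 0.5,"z": 0,"turn": 0},{"x": 0,"y": 0.5,"z": 0,"turn": 0}])

```text
t: 30.45
ee_pos: [0.444, 0.3933, 0.1834]
ee_rot: [-0.003, -3.14, 0.003]
wrist_force: [1.0, 0.5, -1.9]
width: 0.0378
gripper_force: 52.4
```

>>> drive_tool(steps=[{"x": 0,"y": 0,"z": 0.4,"turn": 0},{"x": 0,"y": 0,"z": 0.95,"turn": 0},{"x": 0,"y": 0,"z": 0.95,"turn": 0},{"x": 0,"y": 0,"z": 0.95,"turn": 0}])

```text
t: 30.78
ee_pos: [0.4428, 0.3922, 0.1064]
ee_rot: [-0.005, -3.137, 0.006]
wrist_force: [0.7, -0.0, -1.1]
width: 0.0382
gripper_force: 52.4
```

>>> drive_tool(steps=[{"x": 0,"y": 0,"z": 0.4,"turn": 0},{"x": 0,"y": 0,"z": 0.7,"turn": 0},{"x": 0,"y": 0,"z": 0.93,"turn": 0},{"x": 0,"y": 0,"z": 0.93,"turn": 0},{"x": 0,"y": 0,"z": 0.93,"turn": 0}])

```text
t: 31.2
ee_pos: [0.4448, 0.3946, 0.0365]
ee_rot: [0.004, 3.14, 0.002]
wrist_force: [0.8, 0.3, -1.6]
width: 0.038
gripper_force: 52.4
```

>>> drive_tool(steps=[{"x": 0,"y": 0,"z": 0,"turn": 0},{"x": 0,"y": 0,"z": 0,"turn": 0},{"x": 0,"y": 0,"z": 0,"turn": 0},{"x": 0,"y": 0,"z": 0,"turn": 0}], hand=0.7)

```text
t: 31.53
ee_pos: [0.4446, 0.3949, 0.0359]
ee_rot: [0.004, 3.139, 0.003]
wrist_force: [-0.2, -0.2, 0.0]
width: 0.0601
gripper_force: 0.0
```

>>> drive_tool(steps=[{"x": 0,"y": 0,"z": -0.4,"turn": 0},{"x": 0,"y": 0,"z": -0.95,"turn": 0},{"x": 0,"y": 0,"z": -0.95,"turn": 0},{"x": 0,"y": 0,"z": -0.95,"turn": 0}])

```text
t: 31.87
ee_pos: [0.4456, 0.3958, 0.1149]
ee_rot: [0.004, 3.135, 0.008]
wrist_force: [-0.4, 0.5, -0.1]
width: 0.0597
gripper_force: 0.0
```

>>> drive_tool(steps=[{"x": -0.12,"y": -0.4,"z": -0.93,"turn": 0},{"x": -0.12,"y": -1,"z": -0.93,"turn": 0},{"x": -0.12,"y": -1,"z": -0.93,"turn": 0},{"x": -0.12,"y": -1,"z": -0.93,"turn": 0}])

```text
t: 32.2
ee_pos: [0.4551, 0.3115, 0.1885]
ee_rot: [0.009, 3.136, 0.003]
wrist_force: [0.0, 0.1, 0.5]
width: 0.0598
gripper_force: 0.0
```

>>> drive_tool(steps=[{"x": 0,"y": -1,"z": 0,"turn": 0},{"x": 0,"y": -1,"z": 0,"turn": 0},{"x": 0,"y": -1,"z": 0,"turn": 0}])

```text
t: 32.45
ee_pos: [0.4529, 0.2298, 0.1835]
ee_rot: [-0.01, -3.14, 0.004]
wrist_force: [-0.3, 0.2, 0.4]
width: 0.0597
gripper_force: 0.0
```

>>> drive_tool(steps=[{"x": 0,"y": -1,"z": 0,"turn": 0},{"x": 0,"y": -1,"z": 0,"turn": 0},{"x": 0,"y": -1,"z": 0,"turn": 0}])

```text
t: 32.7
ee_pos: [0.4527, 0.1499, 0.1836]
ee_rot: [-0.011, -3.14, 0.003]
wrist_force: [-0.7, -0.6, 1.1]
width: 0.0601
gripper_force: 0.0
```

>>> drive_tool(steps=[{"x": 0,"y": -1,"z": 0,"turn": 0},{"x": 0,"y": -1,"z": 0,"turn": 0},{"x": 0,"y": -1,"z": 0,"turn": 0}])

```text
t: 32.95
ee_pos: [0.4525, 0.07, 0.1837]
ee_rot: [-0.011, -3.14, 0.003]
wrist_force: [0.4, 0.3, 0.1]
width: 0.06
gripper_force: 0.0
```

```bash
python3 m2.py g
```

```text
[0.444 0.393] yaw -1.5 cost 0.108 437 0.84
[0.538 0.391] yaw -0.5 cost 0.129 352 0.84
[ 0.454 -0.393] yaw -6.5 cost 0.059 366 0.7
[0.539 0.294] yaw -2.8 cost 0.124 335 0.67
[ 0.548 -0.393] yaw 17.4 cost 0.057 378 0.55
33.05 [0.453 0.074 0.184] [-0.008 -3.14  -0.001] width 0.060196928424083945
```

>>> drive_tool(steps=[{"x": 0,"y": -1,"z": 0,"turn": 0},{"x": 0,"y": -1,"z": 0,"turn": 0},{"x": 0,"y": -1,"z": 0,"turn": 0}])

```text
t: 33.3
ee_pos: [0.4525, -0.0088, 0.184]
ee_rot: [-0.008, -3.141, 0.002]
wrist_force: [0.2, 0.7, -0.1]
width: 0.0601
gripper_force: 0.0
```

>>> drive_tool(steps=[{"x": 0,"y": -1,"z": 0,"turn": 0},{"x": 0,"y": -1,"z": 0,"turn": 0},{"x": 0,"y": -1,"z": 0,"turn": 0}])

```text
t: 33.55
ee_pos: [0.4523, -0.089, 0.1839]
ee_rot: [-0.009, -3.141, 0.002]
wrist_force: [-0.1, 0.3, 0.2]
width: 0.0598
gripper_force: 0.0
```

>>> drive_tool(steps=[{"x": 0,"y": -1,"z": 0,"turn": 0},{"x": 0,"y": -1,"z": 0,"turn": 0},{"x": 0,"y": -1,"z": 0,"turn": 0}])

```text
t: 33.8
ee_pos: [0.4522, -0.1689, 0.1837]
ee_rot: [-0.009, -3.14, 0.001]
wrist_force: [0.6, 0.3, 0.2]
width: 0.0598
gripper_force: 0.0
```

>>> drive_tool(steps=[{"x": 0,"y": -1,"z": 0,"turn": 0},{"x": 0,"y": -1,"z": 0,"turn": 0},{"x": 0,"y": -1,"z": 0,"turn": 0}])

```text
t: 34.05
ee_pos: [0.452, -0.2488, 0.1834]
ee_rot: [-0.008, -3.14, 0.001]
wrist_force: [0.0, 0.2, -0.6]
width: 0.0602
gripper_force: 0.0
```

>>> drive_tool(steps=[{"x": 0,"y": -1,"z": 0,"turn": 0},{"x": 0,"y": -1,"z": 0,"turn": 0},{"x": 0,"y": -1,"z": 0,"turn": 0}])

```text
t: 34.3
ee_pos: [0.4518, -0.3287, 0.1828]
ee_rot: [-0.008, -3.14, -0.0]
wrist_force: [0.7, -0.5, 0.1]
width: 0.0599
gripper_force: 0.0
```

>>> drive_tool(steps=[{"x": 0,"y": -0.82,"z": 0.5,"turn": 0.23},{"x": 0,"y": -0.82,"z": 0.9,"turn": 0.23},{"x": 0,"y": -0.82,"z": 0.9,"turn": 0.23},{"x": 0,"y": -0.82,"z": 0.9,"turn": 0.23},{"x": 0,"y": -0.82,"z": 0.9,"turn": 0.23}])

```text
t: 34.72
ee_pos: [0.4523, -0.3895, 0.1116]
ee_rot: [-0.191, -3.134, -0.004]
wrist_force: [0.3, -0.2, 1.0]
width: 0.0597
gripper_force: 0.0
```

>>> drive_tool(steps=[{"x": 0,"y": 0,"z": 0.4,"turn": 0},{"x": 0,"y": 0,"z": 0.5,"turn": 0},{"x": 0,"y": 0,"z": 0.5,"turn": 0},{"x": 0,"y": 0,"z": 0.5,"turn": 0}])

```text
t: 35.05
ee_pos: [0.4524, -0.3905, 0.0741]
ee_rot: [0.191, 3.135, -0.001]
wrist_force: [0.5, 0.0, 0.2]
width: 0.0599
gripper_force: 0.0
```

>>> drive_tool(steps=[{"x": 0,"y": -0.02,"z": 0.3,"turn": 0},{"x": 0,"y": -0.02,"z": 0.57,"turn": 0},{"x": 0,"y": -0.02,"z": 0.57,"turn": 0},{"x": 0,"y": -0.02,"z": 0.57,"turn": 0}])

```text
t: 35.38
ee_pos: [0.4517, -0.3926, 0.028]
ee_rot: [0.192, 3.136, 0.0]
wrist_force: [0.2, 0.2, 0.4]
width: 0.0601
gripper_force: 0.0
```

>>> drive_tool(steps=[{"x": 0,"y": 0,"z": 0,"turn": 0},{"x": 0,"y": 0,"z": 0,"turn": 0},{"x": 0,"y": 0,"z": 0,"turn": 0},{"x": 0,"y": 0,"z": 0,"turn": 0},{"x": 0,"y": 0,"z": 0,"turn": 0}], hand=0.3, squeeze=50)

```text
t: 35.8
ee_pos: [0.4526, -0.3937, 0.0301]
ee_rot: [0.192, 3.132, -0.004]
wrist_force: [-1.2, 1.9, 6.5]
width: 0.0383
gripper_force: 50.4
```

>>> drive_tool(steps=[{"x": 0,"y": 0,"z": -0.4,"turn": 0},{"x": 0,"y": 0,"z": -0.8,"turn": 0},{"x": 0,"y": 0,"z": -1,"turn": 0},{"x": 0,"y": 0,"z": -1,"turn": 0}])

```text
t: 36.13
ee_pos: [0.4535, -0.3948, 0.1136]
ee_rot: [0.192, 3.128, -0.011]
wrist_force: [0.4, -0.9, 0.3]
width: 0.038
gripper_force: 51.0
```

>>> drive_tool(steps=[{"x": 0,"y": 0,"z": -0.98,"turn": -0.23},{"x": 0,"y": 0,"z": -0.98,"turn": -0.23},{"x": 0,"y": 0,"z": -0.98,"turn": -0.23},{"x": 0,"y": 0,"z": -0.98,"turn": -0.23}])

```text
t: 36.47
ee_pos: [0.4522, -0.3936, 0.188]
ee_rot: [0.004, 3.138, -0.006]
wrist_force: [0.0, -0.7, -3.0]
width: 0.0379
gripper_force: 51.1
```

>>> drive_tool(steps=[{"x": 0.11,"y": 0.5,"z": 0,"turn": 0},{"x": 0.11,"y": 1,"z": 0,"turn": 0},{"x": 0.11,"y": 1,"z": 0,"turn": 0}])

```text
t: 36.72
ee_pos: [0.442, -0.3071, 0.1823]
ee_rot: [0.001, -3.138, -0.009]
wrist_force: [-0.6, -0.2, -0.8]
width: 0.0384
gripper_force: 51.2
```

>>> drive_tool(steps=[{"x": 0,"y": 1,"z": 0,"turn": 0},{"x": 0,"y": 1,"z": 0,"turn": 0},{"x": 0,"y": 1,"z": 0,"turn": 0}])

```text
t: 36.97
ee_pos: [0.4426, -0.2274, 0.1835]
ee_rot: [0.003, -3.139, -0.006]
wrist_force: [-0.1, 0.5, -1.5]
width: 0.0382
gripper_force: 51.4
```

>>> drive_tool(steps=[{"x": 0,"y": 1,"z": 0,"turn": 0},{"x": 0,"y": 1,"z": 0,"turn": 0},{"x": 0,"y": 1,"z": 0,"turn": 0}])

```text
t: 37.22
ee_pos: [0.4427, -0.1478, 0.1838]
ee_rot: [0.003, -3.14, -0.005]
wrist_force: [-0.3, 0.7, -0.7]
width: 0.0381
gripper_force: 51.6
```

>>> drive_tool(steps=[{"x": 0,"y": 1,"z": 0,"turn": 0},{"x": 0,"y": 1,"z": 0,"turn": 0},{"x": 0,"y": 1,"z": 0,"turn": 0}])

```text
t: 37.47
ee_pos: [0.4427, -0.068, 0.1839]
ee_rot: [0.004, -3.14, -0.004]
wrist_force: [0.5, -0.8, -1.2]
width: 0.0378
gripper_force: 51.7
```

>>> drive_tool(steps=[{"x": 0,"y": 1,"z": 0,"turn": 0},{"x": 0,"y": 1,"z": 0,"turn": 0},{"x": 0,"y": 1,"z": 0,"turn": 0}])

```text
t: 37.72
ee_pos: [0.4428, 0.0119, 0.184]
ee_rot: [0.004, -3.14, -0.004]
wrist_force: [-0.1, 0.1, -1.3]
width: 0.0382
gripper_force: 51.7
```

>>> drive_tool(steps=[{"x": 0,"y": 1,"z": 0,"turn": 0},{"x": 0,"y": 1,"z": 0,"turn": 0},{"x": 0,"y": 1,"z": 0,"turn": 0}])

```text
t: 37.97
ee_pos: [0.443, 0.0916, 0.184]
ee_rot: [0.004, -3.139, -0.003]
wrist_force: [-0.4, -0.6, -1.6]
width: 0.0382
gripper_force: 51.8
```

>>> drive_tool(steps=[{"x": 0,"y": 1,"z": 0,"turn": 0},{"x": 0,"y": 1,"z": 0,"turn": 0},{"x": 0,"y": 1,"z": 0,"turn": 0}])

```text
t: 38.22
ee_pos: [0.4431, 0.1714, 0.1838]
ee_rot: [0.004, -3.139, -0.002]
wrist_force: [0.1, -0.2, -0.6]
width: 0.0385
gripper_force: 51.8
```

>>> drive_tool(steps=[{"x": 0,"y": 1,"z": 0,"turn": 0},{"x": 0,"y": 1,"z": 0,"turn": 0},{"x": 0,"y": 1,"z": 0,"turn": 0}])

```text
t: 38.47
ee_pos: [0.4433, 0.2511, 0.1837]
ee_rot: [0.003, -3.139, -0.001]
wrist_force: [1.3, -0.1, -0.9]
width: 0.0376
gripper_force: 51.9
```

>>> drive_tool(steps=[{"x": 0,"y": 0.64,"z": 0,"turn": 0},{"x": 0,"y": 0.64,"z": 0,"turn": 0},{"x": 0,"y": 0.64,"z": 0,"turn": 0},{"x": 0,"y": 0.64,"z": 0,"turn": 0}])

```text
t: 38.8
ee_pos: [0.4443, 0.2976, 0.1843]
ee_rot: [-0.003, -3.14, 0.002]
wrist_force: [-0.1, -0.2, -1.1]
width: 0.038
gripper_force: 52.0
```

>>> drive_tool(steps=[{"x": 0,"y": 0,"z": 0.4,"turn": 0},{"x": 0,"y": 0,"z": 0.95,"turn": 0},{"x": 0,"y": 0,"z": 0.95,"turn": 0},{"x": 0,"y": 0,"z": 0.95,"turn": 0}])

```text
t: 39.13
ee_pos: [0.443, 0.2962, 0.1072]
ee_rot: [-0.006, -3.136, 0.005]
wrist_force: [-0.3, 0.3, -0.5]
width: 0.0378
gripper_force: 51.9
```

>>> drive_tool(steps=[{"x": 0,"y": 0,"z": 0.4,"turn": 0},{"x": 0,"y": 0,"z": 0.7,"turn": 0},{"x": 0,"y": 0,"z": 0.93,"turn": 0},{"x": 0,"y": 0,"z": 0.93,"turn": 0},{"x": 0,"y": 0,"z": 0.93,"turn": 0}])

```text
t: 39.55
ee_pos: [0.4452, 0.2984, 0.0371]
ee_rot: [0.005, 3.14, 0.001]
wrist_force: [-0.2, -0.5, -0.7]
width: 0.0382
gripper_force: 51.9
```

>>> drive_tool(steps=[{"x": 0,"y": 0,"z": 0,"turn": 0},{"x": 0,"y": 0,"z": 0,"turn": 0},{"x": 0,"y": 0,"z": 0,"turn": 0},{"x": 0,"y": 0,"z": 0,"turn": 0}], hand=0.7)

```text
t: 39.88
ee_pos: [0.445, 0.2989, 0.0365]
ee_rot: [0.004, 3.139, 0.002]
wrist_force: [-0.1, -0.1, -0.1]
width: 0.0601
gripper_force: 0.0
```

>>> drive_tool(steps=[{"x": 0,"y": 0,"z": -0.4,"turn": 0},{"x": 0,"y": 0,"z": -0.95,"turn": 0},{"x": 0,"y": 0,"z": -0.95,"turn": 0},{"x": 0,"y": 0,"z": -0.95,"turn": 0}])

```text
t: 40.22
ee_pos: [0.4461, 0.2995, 0.1152]
ee_rot: [0.004, 3.135, 0.006]
wrist_force: [0.1, 0.2, -0.3]
width: 0.0599
gripper_force: 0.0
```

>>> drive_tool(steps=[{"x": 0,"y": -0.4,"z": -0.93,"turn": 0},{"x": 0,"y": -1,"z": -0.93,"turn": 0},{"x": 0,"y": -1,"z": -0.93,"turn": 0},{"x": 0,"y": -1,"z": -0.93,"turn": 0}])

```text
t: 40.55
ee_pos: [0.4454, 0.2155, 0.1889]
ee_rot: [0.009, 3.136, 0.001]
wrist_force: [-0.1, -0.3, -0.1]
width: 0.06
gripper_force: 0.0
```

>>> drive_tool(steps=[{"x": 0,"y": -1,"z": 0,"turn": 0},{"x": 0,"y": -1,"z": 0,"turn": 0},{"x": 0,"y": -1,"z": 0,"turn": 0}])

```text
t: 40.8
ee_pos: [0.4436, 0.1339, 0.1844]
ee_rot: [-0.011, -3.14, 0.004]
wrist_force: [0.4, 0.4, -0.9]
width: 0.0596
gripper_force: 0.0
```

>>> drive_tool(steps=[{"x": 0,"y": -1,"z": 0,"turn": 0},{"x": 0,"y": -1,"z": 0,"turn": 0},{"x": 0,"y": -1,"z": 0,"turn": 0}])

```text
t: 41.05
ee_pos: [0.4433, 0.0539, 0.1844]
ee_rot: [-0.012, -3.14, 0.003]
wrist_force: [-1.5, -0.8, -0.2]
width: 0.0601
gripper_force: 0.0
```

```bash
python3 m2.py i
```

```text
[ 0.546 -0.392] yaw 16.6 cost 0.061 369 0.9
[0.518 0.426] yaw 8.1 cost 0.163 348 0.83
[0.54  0.295] yaw -1.0 cost 0.064 368 0.61
[0.444 0.299] yaw -0.5 cost 0.073 395 0.6
[0.44  0.395] yaw 7.1 cost 0.071 402 0.57
41.15 [0.443 0.058 0.185] [-0.008 -3.14  -0.001] width 0.05955030380200855
```

>>> drive_tool(steps=[{"x": 0,"y": -1,"z": 0,"turn": 0},{"x": 0,"y": -1,"z": 0,"turn": 0},{"x": 0,"y": -1,"z": 0,"turn": 0}])

```text
t: 41.4
ee_pos: [0.4433, -0.0249, 0.1847]
ee_rot: [-0.009, -3.141, 0.002]
wrist_force: [0.0, 0.5, 0.3]
width: 0.0598
gripper_force: 0.0
```

>>> drive_tool(steps=[{"x": 0,"y": -1,"z": 0,"turn": 0},{"x": 0,"y": -1,"z": 0,"turn": 0},{"x": 0,"y": -1,"z": 0,"turn": 0}])

```text
t: 41.65
ee_pos: [0.4432, -0.105, 0.1846]
ee_rot: [-0.009, -3.14, 0.002]
wrist_force: [0.3, -0.3, -1.0]
width: 0.0595
gripper_force: 0.0
```

>>> drive_tool(steps=[{"x": -0.43,"y": -1,"z": 0,"turn": 0},{"x": -0.43,"y": -1,"z": 0,"turn": 0},{"x": -0.43,"y": -1,"z": 0,"turn": 0}])

```text
t: 41.9
ee_pos: [0.4788, -0.1845, 0.1834]
ee_rot: [-0.007, -3.14, -0.0]
wrist_force: [-0.4, -0.2, -0.7]
width: 0.06
gripper_force: 0.0
```

>>> drive_tool(steps=[{"x": -0.43,"y": -1,"z": 0,"turn": 0},{"x": -0.43,"y": -1,"z": 0,"turn": 0},{"x": -0.43,"y": -1,"z": 0,"turn": 0}])

```text
t: 42.15
ee_pos: [0.513, -0.2645, 0.182]
ee_rot: [-0.007, -3.138, -0.002]
wrist_force: [0.1, 0.1, -0.6]
width: 0.06
gripper_force: 0.0
```

>>> drive_tool(steps=[{"x": -0.43,"y": -1,"z": 0,"turn": 0},{"x": -0.43,"y": -1,"z": 0,"turn": 0},{"x": -0.43,"y": -1,"z": 0,"turn": 0}])

```text
t: 42.4
ee_pos: [0.5471, -0.3445, 0.1804]
ee_rot: [-0.007, -3.137, -0.004]
wrist_force: [-0.6, 0.8, -0.7]
width: 0.06
gripper_force: 0.0
```

>>> drive_tool(steps=[{"x": 0,"y": -0.6,"z": 0.5,"turn": -0.53},{"x": 0,"y": -0.6,"z": 0.9,"turn": -0.53},{"x": 0,"y": -0.6,"z": 0.9,"turn": -0.53},{"x": 0,"y": -0.6,"z": 0.9,"turn": -0.53},{"x": 0,"y": -0.6,"z": 0.9,"turn": -0.53}])

```text
t: 42.82
ee_pos: [0.5466, -0.3882, 0.113]
ee_rot: [0.431, -3.112, -0.002]
wrist_force: [0.1, -0.5, 0.5]
width: 0.0597
gripper_force: 0.0
```

>>> drive_tool(steps=[{"x": 0,"y": 0,"z": 0.4,"turn": 0},{"x": 0,"y": 0,"z": 0.5,"turn": 0},{"x": 0,"y": 0,"z": 0.5,"turn": 0},{"x": 0,"y": 0,"z": 0.5,"turn": 0}])

```text
t: 43.15
ee_pos: [0.5465, -0.3892, 0.0748]
ee_rot: [-0.431, 3.111, -0.001]
wrist_force: [0.1, -0.4, 1.1]
width: 0.0596
gripper_force: 0.0
```

>>> drive_tool(steps=[{"x": 0,"y": -0.04,"z": 0.3,"turn": 0},{"x": 0,"y": -0.04,"z": 0.58,"turn": 0},{"x": 0,"y": -0.04,"z": 0.58,"turn": 0},{"x": 0,"y": -0.04,"z": 0.58,"turn": 0}])

```text
t: 43.48
ee_pos: [0.5468, -0.3926, 0.0278]
ee_rot: [0.431, -3.112, -0.001]
wrist_force: [0.3, -0.2, -0.4]
width: 0.0602
gripper_force: 0.0
```

>>> drive_tool(steps=[{"x": 0,"y": 0,"z": 0,"turn": 0},{"x": 0,"y": 0,"z": 0,"turn": 0},{"x": 0,"y": 0,"z": 0,"turn": 0},{"x": 0,"y": 0,"z": 0,"turn": 0},{"x": 0,"y": 0,"z": 0,"turn": 0}], hand=0.3, squeeze=50)

```text
t: 43.9
ee_pos: [0.5481, -0.3939, 0.0304]
ee_rot: [-0.43, 3.108, -0.006]
wrist_force: [0.1, 0.6, 6.9]
width: 0.0383
gripper_force: 51.0
```

>>> drive_tool(steps=[{"x": 0,"y": 0,"z": -0.4,"turn": 0},{"x": 0,"y": 0,"z": -0.8,"turn": 0},{"x": 0,"y": 0,"z": -1,"turn": 0},{"x": 0,"y": 0,"z": -1,"turn": 0}])

```text
t: 44.23
ee_pos: [0.5488, -0.3945, 0.1139]
ee_rot: [-0.43, 3.105, -0.012]
wrist_force: [-0.7, -1.1, -0.5]
width: 0.0375
gripper_force: 50.9
```

>>> drive_tool(steps=[{"x": 0,"y": 0,"z": -0.98,"turn": 0.53},{"x": 0,"y": 0,"z": -0.98,"turn": 0.53},{"x": 0,"y": 0,"z": -0.98,"turn": 0.53},{"x": 0,"y": 0,"z": -0.98,"turn": 0.53}])

```text
t: 44.57
ee_pos: [0.5474, -0.3934, 0.1879]
ee_rot: [0.006, 3.138, -0.004]
wrist_force: [-0.5, -0.2, -1.4]
width: 0.0379
gripper_force: 51.2
```

>>> drive_tool(steps=[{"x": 0.35,"y": 0.5,"z": 0,"turn": 0},{"x": 0.35,"y": 1,"z": 0,"turn": 0},{"x": 0.35,"y": 1,"z": 0,"turn": 0}])

```text
t: 44.82
ee_pos: [0.517, -0.3071, 0.1806]
ee_rot: [0.003, -3.135, -0.011]
wrist_force: [0.6, 1.0, -1.2]
width: 0.0381
gripper_force: 51.3
```

>>> drive_tool(steps=[{"x": 0.35,"y": 1,"z": 0,"turn": 0},{"x": 0.35,"y": 1,"z": 0,"turn": 0},{"x": 0.35,"y": 1,"z": 0,"turn": 0}])

```text
t: 45.07
ee_pos: [0.4881, -0.2267, 0.1815]
ee_rot: [0.004, -3.135, -0.009]
wrist_force: [0.3, 0.0, -1.7]
width: 0.0383
gripper_force: 51.5
```

>>> drive_tool(steps=[{"x": 0,"y": 1,"z": 0,"turn": 0},{"x": 0,"y": 1,"z": 0,"turn": 0},{"x": 0,"y": 1,"z": 0,"turn": 0}])

```text
t: 45.32
ee_pos: [0.4905, -0.1471, 0.1834]
ee_rot: [0.006, -3.139, -0.006]
wrist_force: [1.3, -1.2, -0.9]
width: 0.038
gripper_force: 51.7
```

>>> drive_tool(steps=[{"x": 0,"y": 1,"z": 0,"turn": 0},{"x": 0,"y": 1,"z": 0,"turn": 0},{"x": 0,"y": 1,"z": 0,"turn": 0}])

```text
t: 45.57
ee_pos: [0.4905, -0.0673, 0.1835]
ee_rot: [0.007, -3.139, -0.005]
wrist_force: [0.1, -1.3, -1.3]
width: 0.0379
gripper_force: 51.8
```

>>> drive_tool(steps=[{"x": 0,"y": 1,"z": 0,"turn": 0},{"x": 0,"y": 1,"z": 0,"turn": 0},{"x": 0,"y": 1,"z": 0,"turn": 0}])

```text
t: 45.82
ee_pos: [0.4905, 0.0126, 0.1834]
ee_rot: [0.007, -3.138, -0.004]
wrist_force: [0.3, -0.4, -1.9]
width: 0.0378
gripper_force: 51.9
```

>>> drive_tool(steps=[{"x": 0,"y": 1,"z": 0,"turn": 0},{"x": 0,"y": 1,"z": 0,"turn": 0},{"x": 0,"y": 1,"z": 0,"turn": 0}])

```text
t: 46.07
ee_pos: [0.4905, 0.0925, 0.1834]
ee_rot: [0.007, -3.138, -0.004]
wrist_force: [0.2, 0.4, -0.8]
width: 0.0381
gripper_force: 52.0
```

>>> drive_tool(steps=[{"x": 0,"y": 1,"z": 0,"turn": 0},{"x": 0,"y": 1,"z": 0,"turn": 0},{"x": 0,"y": 1,"z": 0,"turn": 0},{"x": 0,"y": 1,"z": 0,"turn": 0}])

```text
t: 46.4
ee_pos: [0.491, 0.1687, 0.1834]
ee_rot: [0.004, -3.138, 0.001]
wrist_force: [0.2, -1.5, -1.9]
width: 0.038
gripper_force: 52.1
```

>>> drive_tool(steps=[{"x": 0,"y": 0.39,"z": 0,"turn": 0},{"x": 0,"y": 0.39,"z": 0.5,"turn": 0},{"x": 0,"y": 0.39,"z": 0.95,"turn": 0},{"x": 0,"y": 0.39,"z": 0.95,"turn": 0},{"x": 0,"y": 0.39,"z": 0.95,"turn": 0}])

```text
t: 46.82
ee_pos: [0.4906, 0.197, 0.1072]
ee_rot: [-0.004, -3.136, 0.003]
wrist_force: [-0.1, 1.1, 0.0]
width: 0.0384
gripper_force: 52.1
```

>>> drive_tool(steps=[{"x": 0,"y": 0,"z": 0.4,"turn": 0},{"x": 0,"y": 0,"z": 0.7,"turn": 0},{"x": 0,"y": 0,"z": 0.93,"turn": 0},{"x": 0,"y": 0,"z": 0.93,"turn": 0},{"x": 0,"y": 0,"z": 0.93,"turn": 0}])

```text
t: 47.23
ee_pos: [0.493, 0.1981, 0.0369]
ee_rot: [0.005, 3.14, 0.001]
wrist_force: [0.1, 0.5, -1.2]
width: 0.0383
gripper_force: 52.1
```

>>> drive_tool(steps=[{"x": 0,"y": 0,"z": 0,"turn": 0},{"x": 0,"y": 0,"z": 0,"turn": 0},{"x": 0,"y": 0,"z": 0,"turn": 0},{"x": 0,"y": 0,"z": 0,"turn": 0}], hand=0.7)

```text
t: 47.57
ee_pos: [0.4929, 0.1987, 0.0366]
ee_rot: [0.004, 3.139, 0.001]
wrist_force: [-0.4, 0.3, -0.6]
width: 0.0597
gripper_force: 0.0
```

>>> drive_tool(steps=[{"x": 0,"y": 0,"z": -0.4,"turn": 0},{"x": 0,"y": 0,"z": -0.95,"turn": 0},{"x": 0,"y": 0,"z": -0.95,"turn": 0},{"x": 0,"y": 0,"z": -0.95,"turn": 0}])

```text
t: 47.9
ee_pos: [0.4941, 0.1992, 0.1152]
ee_rot: [0.004, 3.134, 0.004]
wrist_force: [0.3, 0.2, -1.1]
width: 0.0597
gripper_force: 0.0
```

>>> drive_tool(steps=[{"x": 0.6,"y": -0.4,"z": -0.93,"turn": 0},{"x": 1,"y": -1,"z": -0.93,"turn": 0},{"x": 1,"y": -1,"z": -0.93,"turn": 0},{"x": 1,"y": -1,"z": -0.93,"turn": 0}])

```text
t: 48.23
ee_pos: [0.4105, 0.1168, 0.1874]
ee_rot: [0.005, 3.139, -0.0]
wrist_force: [0.2, -1.1, 0.7]
width: 0.0598
gripper_force: 0.0
```

>>> drive_tool(steps=[{"x": 0,"y": -1,"z": 0,"turn": 0},{"x": 0,"y": -1,"z": 0,"turn": 0},{"x": 0,"y": -1,"z": 0,"turn": 0}])

```text
t: 48.48
ee_pos: [0.4112, 0.0338, 0.185]
ee_rot: [-0.012, -3.141, 0.003]
wrist_force: [-0.5, 0.2, -0.4]
width: 0.0596
gripper_force: 0.0
```

>>> drive_tool(steps=[{"x": 0,"y": -1,"z": 0,"turn": 0},{"x": 0,"y": -1,"z": 0,"turn": 0},{"x": 0,"y": -1,"z": 0,"turn": 0}])

```text
t: 48.73
ee_pos: [0.4109, -0.0461, 0.1846]
ee_rot: [-0.013, -3.14, 0.003]
wrist_force: [-0.1, 0.4, 0.1]
width: 0.0594
gripper_force: 0.0
```

>>> drive_tool(steps=[{"x": 0,"y": -1,"z": 0,"turn": 0},{"x": 0,"y": -1,"z": 0,"turn": 0},{"x": 0,"y": -1,"z": 0,"turn": 0}], hand=0)

```text
t: 48.98
ee_pos: [0.4106, -0.1258, 0.1844]
ee_rot: [-0.012, -3.14, 0.002]
wrist_force: [0.7, 0.4, 0.4]
width: 0.024
gripper_force: 0.0
```

```bash
cat > m3.py <<'E'
from h import *
import sys
np.set_printoptions(precision=4,suppress=True)
pT=viewer.snapshot("top");pS=viewer.snapshot("scene")
for l in["cover_hinge","cover_edge","counter_grip","carton_1"]:
    A=viewer.pinpoint(l,pT);B=viewer.pinpoint(l,pS)
    print(l,[(x[0],round(x[1],3)) for i in A for j in B for x in[tri(pT,i["pixel"],pS,j["pixel"])] if x[1]<.015 and .0<x[0][2]<.3 and abs(x[0][1])<.5])
a=pT["img"][135:265,115:300];b=pS["img"][180:390,220:470]
cv2.imwrite(f"pics/{sys.argv[1]}T.png",cv2.resize(a,None,fx=4,fy=4,interpolation=2));cv2.imwrite(f"pics/{sys.argv[1]}S.png",cv2.resize(b,None,fx=2.8,fy=2.8,interpolation=2))
E
python3 m2.py; python3 m3.py k
```

```text
[0.444 0.301] yaw 2.3 cost 0.136 332 0.8
[0.493 0.201] yaw 2.5 cost 0.236 284 0.78
[0.541 0.294] yaw -1.8 cost 0.057 373 0.67
[0.439 0.395] yaw 7.4 cost 0.076 414 0.6
49.0833 [ 0.411 -0.122  0.185] [-0.008 -3.14  -0.002] width 0.009142362614825693
cover_hinge [(array([ 0.6902, -0.0015,  0.1112]), np.float64(0.007))]
cover_edge [(array([ 0.6739, -0.0018,  0.2464]), np.float64(0.001))]
counter_grip []
carton_1 [(array([0.5178, 0.4267, 0.0159]), np.float64(0.005)), (array([0.4977, 0.1997, 0.0295]), np.float64(0.009)), (array([0.5465, 0.2977, 0.027 ]), np.float64(0.006)), (array([0.4446, 0.2926, 0.028 ]), np.float64(0.008)), (array([ 0.2761, -0.4625,  0.0051]), np.float64(0.011)), (array([ 0.314 , -0.1742,  0.0347]), np.float64(0.006))]
```

View pics/kS.png

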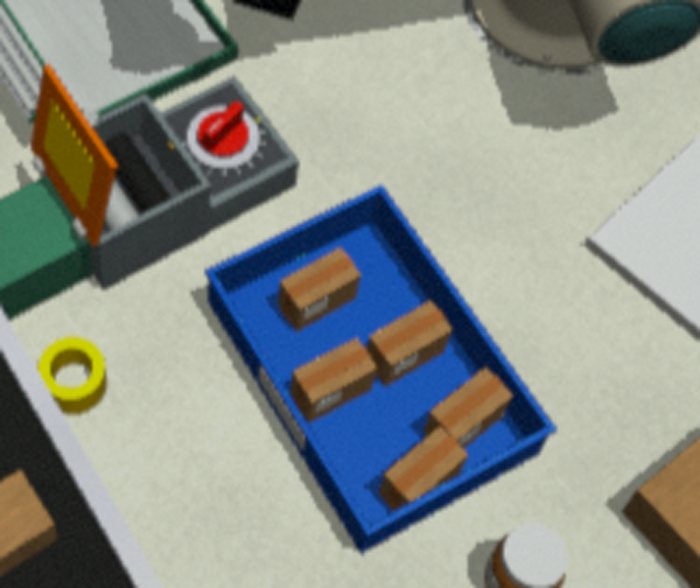

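>>> drive_tool(steps=[{"x": 0,"y": 0.75,"z": -1,"turn": 0},{"x": 0,"y": 0.75,"z": -1,"turn": 0},{"x": 0,"y": 0.75,"z": -1,"turn": 0},{"x": 0,"y": 0.75,"z": -1,"turn": 0}])

```text
t: 49.92
ee_pos: [0.4127, -0.0599, 0.2696]
ee_rot: [-0.001, 3.134, -0.002]
wrist_force: [0.4, -0.2, 0.5]
width: -0.0001
gripper_force: 0.0
```

>>> drive_tool(steps=[{"x": -0.9,"y": 0.76,"z": -0.4,"turn": 0},{"x": -0.9,"y": 0.76,"z": -0.4,"turn": 0},{"x": -0.9,"y": 0.76,"z": -0.4,"turn": 0},{"x": -0.9,"y": 0.76,"z": -0.4,"turn": 0}])

```text
t: 50.25
ee_pos: [0.4852, 0.0008, 0.2967]
ee_rot: [0.0, -3.141, -0.001]
wrist_force: [-1.3, 0.1, -0.4]
width: 0.0
gripper_force: 0.0
```

>>> drive_tool(steps=[{"x": -0.9,"y": 0,"z": 0,"turn": 0},{"x": -0.9,"y": 0,"z": 0,"turn": 0},{"x": -0.9,"y": 0,"z": 0,"turn": 0},{"x": -0.9,"y": 0,"z": 0,"turn": 0},{"x": -0.9,"y": 0,"z": 0,"turn": 0}])

```text
t: 50.67
ee_pos: [0.555, -0.0016, 0.2967]
ee_rot: [-0.005, -3.14, 0.0]
wrist_force: [-0.7, -0.0, -0.1]
width: 0.0001
gripper_force: 0.0
```

>>> drive_tool(steps=[{"x": -0.97,"y": 0,"z": 0,"turn": 0},{"x": -0.97,"y": 0,"z": 0,"turn": 0},{"x": -0.97,"y": 0,"z": 0,"turn": 0},{"x": -0.97,"y": 0,"z": 0,"turn": 0}])

```text
t: 51.0
ee_pos: [0.6333, -0.0016, 0.295]
ee_rot: [-0.004, -3.138, -0.0]
wrist_force: [-0.6, -0.4, 0.4]
width: 0.0001
gripper_force: 0.0
```

>>> drive_tool(steps=[{"x": -0.97,"y": 0,"z": 0,"turn": 0},{"x": -0.97,"y": 0,"z": 0,"turn": 0},{"x": -0.97,"y": 0,"z": 0,"turn": 0},{"x": -0.97,"y": 0,"z": 0,"turn": 0},{"x": -0.97,"y": 0,"z": 0,"turn": 0},{"x": -0.97,"y": 0,"z": 0,"turn": 0}])

```text
t: 51.5
ee_pos: [0.7096, -0.0014, 0.3008]
ee_rot: [0.004, 3.138, -0.0]
wrist_force: [-0.3, 0.3, 0.2]
width: -0.0
gripper_force: 0.0
```

```bash
python3 - <<'E'
from h import *
p=viewer.snapshot("scene"); cv2.imwrite("pics/n.png",cv2.resize(p["img"][150:300,190:340],None,fx=4,fy=4,interpolation=2))
o=env.get_obs();print(o["ee_pos"],o["ee_rot"],o["q"])
E
```

```text
[ 0.70963815 -0.00134844  0.30091374] [ 3.82720454e-03  3.13736578e+00 -2.00258002e-04] [-5.39633390e-02  6.55191293e-01  4.59205657e-01  1.05871131e-04
  2.02297031e+00 -1.62227345e+00]
```

View pics/n.png

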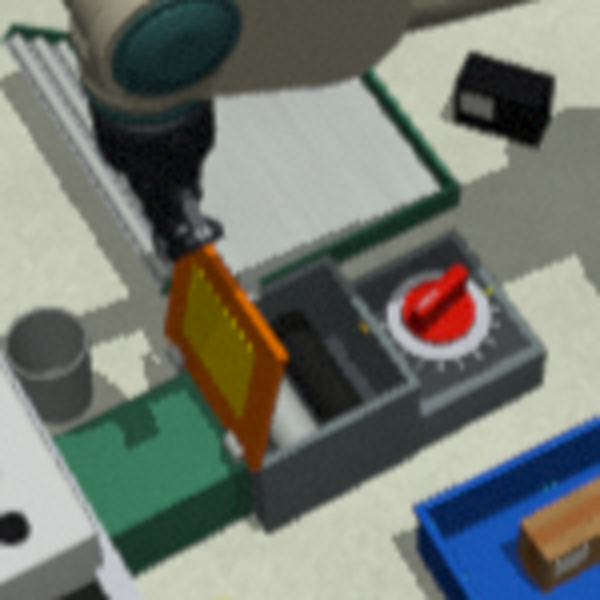

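>>> drive_tool(steps=[{"x": 0,"y": 0,"z": 0.3,"turn": 0},{"x": 0,"y": 0,"z": 0.6,"turn": 0},{"x": 0,"y": 0,"z": 0.9,"turn": 0},{"x": 0,"y": 0,"z": 0.9,"turn": 0},{"x": 0,"y": 0,"z": 0.9,"turn": 0}])

```text
t: 51.97
ee_pos: [0.7096, -0.0013, 0.2261]
ee_rot: [-0.004, -3.14, -0.0]
wrist_force: [-0.6, 0.0, 0.4]
width: -0.0001
gripper_force: 0.0
```

>>> drive_tool(steps=[{"x": 0.15,"y": 0,"z": 0,"turn": 0},{"x": 0.3,"y": 0,"z": 0,"turn": 0},{"x": 0.5,"y": 0,"z": 0,"turn": 0},{"x": 0.5,"y": 0,"z": 0,"turn": 0}])

```text
t: 52.3
ee_pos: [0.6697, -0.0012, 0.2299]
ee_rot: [0.004, 3.137, -0.0]
wrist_force: [1.0, 0.0, 0.8]
width: -0.0001
gripper_force: 0.0
```

>>> drive_tool(steps=[{"x": 0.15,"y": 0,"z": 0.04,"turn": 0},{"x": 0.31,"y": 0,"z": 0.11,"turn": 0},{"x": 0.43,"y": 0,"z": 0.17,"turn": 0},{"x": 0.55,"y": 0,"z": 0.24,"turn": 0},{"x": 0.66,"y": 0,"z": 0.32,"turn": 0},{"x": 0.78,"y": 0,"z": 0.41,"turn": 0},{"x": 0.87,"y": 0,"z": 0.51,"turn": 0},{"x": 0.95,"y": 0,"z": 0.61,"turn": 0},{"x": 0.95,"y": 0,"z": 0.61,"turn": 0}])

```text
t: 53.05
ee_pos: [0.5947, -0.001, 0.178]
ee_rot: [0.004, 3.14, 0.0]
wrist_force: [1.2, -0.2, 0.8]
width: -0.0002
gripper_force: 0.0
```

```bash
python3 - <<'E'
from h import *
p=viewer.snapshot("scene"); cv2.imwrite("pics/o.png",cv2.resize(p["img"][150:300,190:340],None,fx=4,fy=4,interpolation=2))
for l in("cover_edge","cover_hinge"): print(l,[(d["pixel"],d["conf"]) for d in viewer.pinpoint(l,p)])
E
```

```text
cover_edge [([221.8, 246.0], 0.67)]
cover_hinge []
```

View pics/o.png

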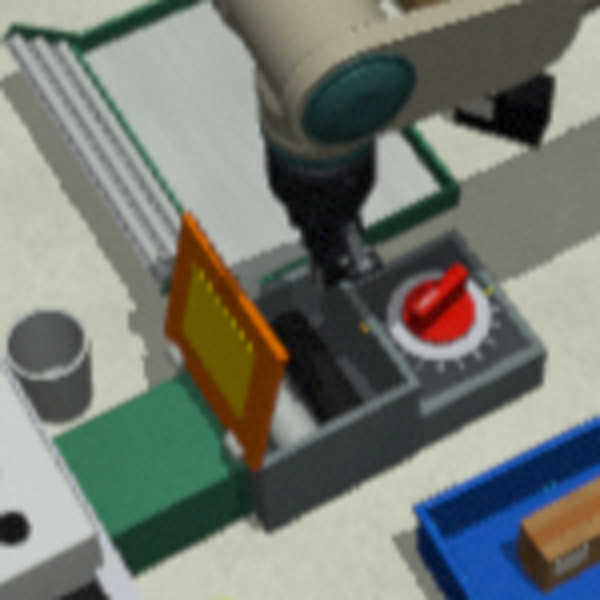

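```bash
python3 - <<'E'
from h import *
np.set_printoptions(precision=3,suppress=True)
p=viewer.snapshot("scene");X=np.array(env.get_obs()["ee_pos"]); r0,c0,S=205,255,10
print(X,proj(p,X),proj(p,X+[0,0,.03]))
im=cv2.resize(p["img"][r0:r0+50,c0:c0+50],None,fx=S,fy=S,interpolation=2)
for k,c in((0,(0,0,255)),(.01,(0,255,255)),(.02,(0,255,0)),(.03,(255,255,0)),(.04,(255,0,255))):
    r,q=proj(p,X+[0,0,k]); cv2.circle(im,(int((q+.5-c0)*S),int((r+.5-r0)*S)),4,c,-1)
cv2.imwrite("pics/p.png",im)
E
```

```text
[ 0.596 -0.001  0.179] [224.563 271.1  ] [219.007 270.843]
```

View pics/p.png

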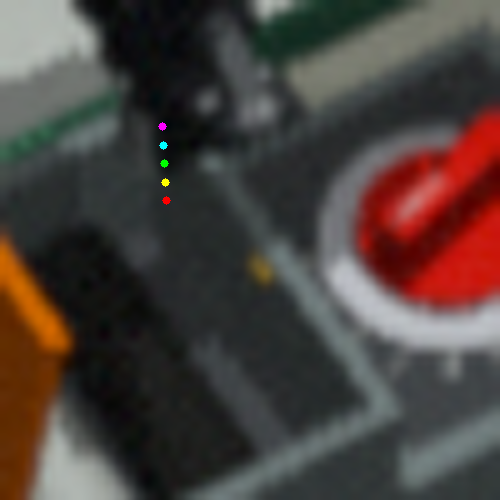

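>>> drive_tool(steps=[{"x": 0,"y": 0,"z": -1,"turn": 0},{"x": 0,"y": 0,"z": -1,"turn": 0},{"x": 0,"y": 0,"z": -1,"turn": 0},{"x": 0,"y": 0,"z": -1,"turn": 0}])

```text
t: 53.58
ee_pos: [0.5964, -0.0011, 0.261]
ee_rot: [0.004, 3.134, -0.001]
wrist_force: [-0.5, 0.4, -0.7]
width: 0.0
gripper_force: 0.0
```

>>> drive_tool(steps=[{"x": 0,"y": 0,"z": -0.4,"turn": 0},{"x": -0.45,"y": 0,"z": -0.4,"turn": 0},{"x": -0.45,"y": 0,"z": -0.4,"turn": 0},{"x": -0.45,"y": 0,"z": -0.4,"turn": 0}])

```text
t: 53.92
ee_pos: [0.6317, -0.0012, 0.2853]
ee_rot: [-0.004, -3.137, -0.001]
wrist_force: [-0.4, -0.3, 0.0]
width: 0.0003
gripper_force: 0.0
```

>>> drive_tool(steps=[{"x": -0.97,"y": 0,"z": 0,"turn": 0},{"x": -0.97,"y": 0,"z": 0,"turn": 0},{"x": -0.97,"y": 0,"z": 0,"turn": 0},{"x": -0.97,"y": 0,"z": 0,"turn": 0},{"x": -0.97,"y": 0,"z": 0,"turn": 0}])

```text
t: 54.33
ee_pos: [0.7078, -0.0013, 0.2888]
ee_rot: [-0.004, -3.141, -0.0]
wrist_force: [-0.6, 0.0, 0.7]
width: 0.0
gripper_force: 0.0
```

>>> drive_tool(steps=[{"x": 0,"y": 0,"z": 0.4,"turn": 0},{"x": 0,"y": 0,"z": 0.8,"turn": 0},{"x": 0,"y": 0,"z": 1,"turn": 0},{"x": 0,"y": 0,"z": 1,"turn": 0},{"x": 0,"y": 0,"z": 1,"turn": 0}])

```text
t: 54.75
ee_pos: [0.7073, -0.0012, 0.2109]
ee_rot: [0.004, 3.14, -0.0]
wrist_force: [-0.0, -0.2, 0.7]
width: 0.0001
gripper_force: 0.0
```

>>> drive_tool(steps=[{"x": 0,"y": 0,"z": 0.15,"turn": 0},{"x": 0,"y": 0,"z": 0.15,"turn": 0},{"x": 0.2,"y": 0,"z": 0.15,"turn": 0},{"x": 0.35,"y": 0,"z": 0.15,"turn": 0},{"x": 0.47,"y": 0,"z": 0.15,"turn": 0},{"x": 0.47,"y": 0,"z": 0.15,"turn": 0}])

```text
t: 55.25
ee_pos: [0.6704, -0.0012, 0.2004]
ee_rot: [0.004, 3.137, -0.0]
wrist_force: [0.3, -0.3, 0.9]
width: 0.0002
gripper_force: 0.0
```

```bash
python3 - <<'E'
from h import *
p=viewer.snapshot("scene"); cv2.imwrite("pics/r.png",cv2.resize(p["img"][180:280,210:310],None,fx=5,fy=5,interpolation=2))
q=viewer.snapshot("top")
np.set_printoptions(precision=3,suppress=True)
print([tri(p,a["pixel"],q,b["pixel"]) for a in viewer.pinpoint("cover_edge",p) for b in viewer.pinpoint("cover_edge",q)],env.get_obs()["ee_pos"])
E
```

```text
[(array([ 0.659, -0.018,  0.24 ]), np.float64(0.0013842715942631474)), (array([ 0.674, -0.093,  0.185]), np.float64(0.09481724184005995))] [ 0.671 -0.001  0.198]
```

View pics/r.png

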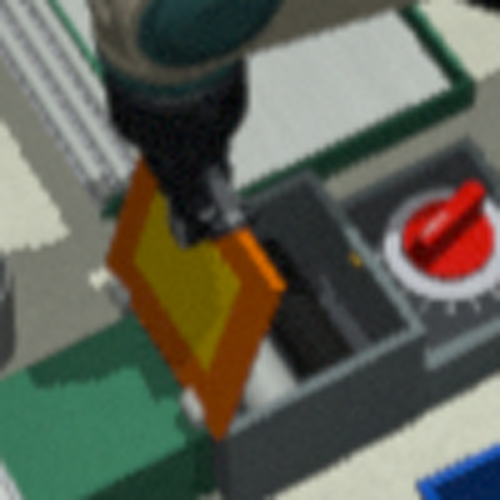

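>>> drive_tool(steps=[{"x": 0.16,"y": 0,"z": 0.03,"turn": 0},{"x": 0.32,"y": 0,"z": 0.08,"turn": 0},{"x": 0.44,"y": 0,"z": 0.14,"turn": 0},{"x": 0.56,"y": 0,"z": 0.2,"turn": 0},{"x": 0.68,"y": 0,"z": 0.28,"turn": 0},{"x": 0.79,"y": 0,"z": 0.37,"turn": 0},{"x": 0.88,"y": 0,"z": 0.47,"turn": 0},{"x": 0.97,"y": 0,"z": 0.58,"turn": 0},{"x": 0.97,"y": 0,"z": 0.58,"turn": 0}])

```text
t: 56.2
ee_pos: [0.5922, -0.001, 0.1487]
ee_rot: [-0.004, -3.139, -0.0]
wrist_force: [-0.5, -0.1, -0.3]
width: 0.0002
gripper_force: 0.0
```

>>> drive_tool(steps=[{"x": 0.08,"y": 0,"z": 0.12,"turn": 0},{"x": 0.15,"y": 0,"z": 0.24,"turn": 0},{"x": 0.2,"y": 0,"z": 0.37,"turn": 0},{"x": 0.24,"y": 0,"z": 0.5,"turn": 0},{"x": 0.26,"y": 0,"z": 0.6,"turn": 0},{"x": 0.26,"y": 0,"z": 0.6,"turn": 0}])

```text
t: 56.7
ee_pos: [0.5724, -0.001, 0.1016]
ee_rot: [-0.004, -3.141, -0.0]
wrist_force: [-0.0, 0.2, -0.1]
width: -0.0002
gripper_force: 0.0
```

```bash
python3 - <<'E'
from h import *
p=viewer.snapshot("scene"); cv2.imwrite("pics/u.png",cv2.resize(p["img"][180:280,210:310],None,fx=5,fy=5,interpolation=2))
q=viewer.snapshot("top")
np.set_printoptions(precision=3,suppress=True)
print([tri(p,a["pixel"],q,b["pixel"]) for a in viewer.pinpoint("cover_edge",p) for b in viewer.pinpoint("cover_edge",q)],env.get_obs()["ee_pos"])
E
```

```text
[(array([ 0.557, -0.008,  0.129]), np.float64(0.0007412453615806447)), (array([ 0.53 ,  0.082, -0.042]), np.float64(0.21293485315558533))] [ 0.573 -0.001  0.102]
```

View pics/u.png

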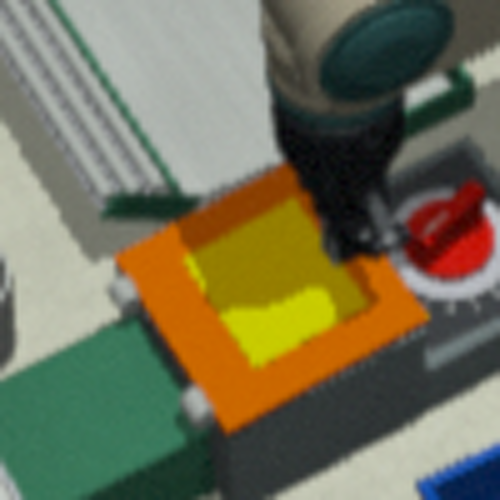

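>>> drive_tool(steps=[{"x": 0,"y": 0,"z": 0.05,"turn": 0},{"x": 0,"y": 0,"z": 0.1,"turn": 0},{"x": 0,"y": 0,"z": 0.1,"turn": 0}])

```text
t: 57.2
ee_pos: [0.5719, -0.0009, 0.0931]
ee_rot: [-0.004, -3.14, -0.0]
wrist_force: [0.6, -0.5, -0.8]
width: -0.0002
gripper_force: 0.0
```

>>> drive_tool(steps=[{"x": 0,"y": 0,"z": 0.04,"turn": 0},{"x": 0,"y": 0,"z": 0.08,"turn": 0},{"x": 0,"y": 0,"z": 0.08,"turn": 0}])

```text
t: 57.45
ee_pos: [0.5727, -0.001, 0.09]
ee_rot: [0.004, 3.14, -0.0]
wrist_force: [-6.6, 0.1, 13.5]
width: -0.0003
gripper_force: 6.7
```

>>> drive_tool(steps=[{"x": 0,"y": 0,"z": 0.03,"turn": 0},{"x": 0,"y": 0,"z": 0.06,"turn": 0},{"x": 0,"y": 0,"z": 0.06,"turn": 0}])

```text
t: 57.7
ee_pos: [0.5728, -0.001, 0.0896]
ee_rot: [0.003, 3.138, -0.001]
wrist_force: [-20.3, 0.2, 35.8]
width: -0.0002
gripper_force: 18.1
```

>>> drive_tool(steps=[{"x": 0,"y": 0,"z": 0,"turn": 0},{"x": 0,"y": 0,"z": 0,"turn": 0},{"x": 0,"y": 0,"z": 0,"turn": 0}])

```text
t: 57.95
ee_pos: [0.5729, -0.001, 0.0897]
ee_rot: [0.003, 3.138, -0.001]
wrist_force: [-21.0, 0.3, 35.6]
width: -0.0001
gripper_force: 17.9
```

>>> drive_tool(steps=[{"x": 0,"y": 0,"z": -0.5,"turn": 0},{"x": 0,"y": 0,"z": -1,"turn": 0},{"x": 0,"y": 0,"z": -1,"turn": 0},{"x": 0,"y": 0,"z": -1,"turn": 0}])

```text
t: 58.28
ee_pos: [0.5739, -0.001, 0.1662]
ee_rot: [0.004, 3.135, -0.001]
wrist_force: [1.0, -0.1, -1.2]
width: -0.0001
gripper_force: 0.0
```

>>> drive_tool(steps=[{"x": 0.7,"y": -1,"z": 0,"turn": 0},{"x": 0.7,"y": -1,"z": 0,"turn": 0},{"x": 0.7,"y": -1,"z": 0,"turn": 0},{"x": 0.7,"y": -1,"z": 0,"turn": 0}])

```text
t: 58.62
ee_pos: [0.5142, -0.0831, 0.1615]
ee_rot: [-0.009, -3.139, 0.0]
wrist_force: [0.5, -0.1, -0.4]
width: 0.0002
gripper_force: 0.0
```

>>> drive_tool(steps=[{"x": 0.4,"y": -1,"z": 0,"turn": 0},{"x": 0.4,"y": -1,"z": 0,"turn": 0},{"x": 0.4,"y": -1,"z": 0,"turn": 0},{"x": 0.4,"y": -1,"z": 0,"turn": 0}])

```text
t: 58.95
ee_pos: [0.4834, -0.1618, 0.1618]
ee_rot: [-0.009, -3.14, -0.001]
wrist_force: [0.3, -0.1, 0.4]
width: -0.0002
gripper_force: 0.0
```

```bash
cat > m4.py <<'E'
from h import *
np.set_printoptions(precision=3,suppress=True)
pT=viewer.snapshot("top");pS=viewer.snapshot("scene")
for l in("cover_edge","cover_hinge","counter_grip"):
    A=viewer.pinpoint(l,pT);B=viewer.pinpoint(l,pS)
    print(l,[(i["pixel"],at_z(pT,i["pixel"],.097)) for i in A[:1]],[(j["pixel"],at_z(pS,j["pixel"],.097)) for j in B[:1]],[tri(pT,i["pixel"],pS,j["pixel"]) for i in A[:1] for j in B[:1]])
r0,c0=212,245
a=cv2.resize(pT["img"][r0:r0+40,c0:c0+40],None,fx=12,fy=12,interpolation=2)
b=cv2.resize(pS["img"][195:245,270:330],None,fx=9,fy=9,interpolation=2)
h=max(a.shape[0],b.shape[0]);f=lambda i:cv2.copyMakeBorder(i,0,h-i.shape[0],0,0,0)
m=np.hstack([f(a),f(b)]);cv2.imwrite("pics/v.png",cv2.resize(m,None,fx=.75,fy=.75))
# fit bar (bright red raised) in both views: score = pixels
def red(p):
    h=cv2.cvtColor(p["img"],cv2.COLOR_BGR2HSV); return ((h[...,0]<8)|(h[...,0]>172))&(h[...,1]>150)&(h[...,2]>60)
for p,w in((pT,(205,255,240,290)),(pS,(190,250,270,335))):
    m=red(p)[w[0]:w[1],w[2]:w[3]]; y,x=np.where(m); print("red n",m.sum(),"centroid",y.mean()+w[0],x.mean()+w[2],at_z(p,(y.mean()+w[0],x.mean()+w[2]),.08))
E
python3 m4.py
```

```text
cover_edge [([207.7, 264.7], array([ 0.566, -0.007,  0.097]))] [([228.5, 278.6], array([ 0.559, -0.023,  0.097]))] [(array([ 0.563, -0.01 ,  0.118]), np.float64(0.004747713651718107))]
cover_hinge [([170.2, 267.1], array([ 0.699, -0.012,  0.097]))] [([249.7, 246.2], array([ 0.682, -0.008,  0.097]))] [(array([ 0.69 , -0.007,  0.108]), np.float64(0.01493420187043546))]
counter_grip [([232.5, 265.8], array([ 0.48 , -0.013,  0.097]))] [([222.0, 300.7], array([ 0.486, -0.008,  0.097]))] [(array([ 0.482, -0.013,  0.087]), np.float64(0.00045595606025133667))]
red n 184 centroid 230.8913043478261 264.8858695652174 [ 0.489 -0.01   0.08 ]
red n 232 centroid 226.3793103448276 299.7284482758621 [ 0.492 -0.004  0.08 ]
```

View pics/v.png

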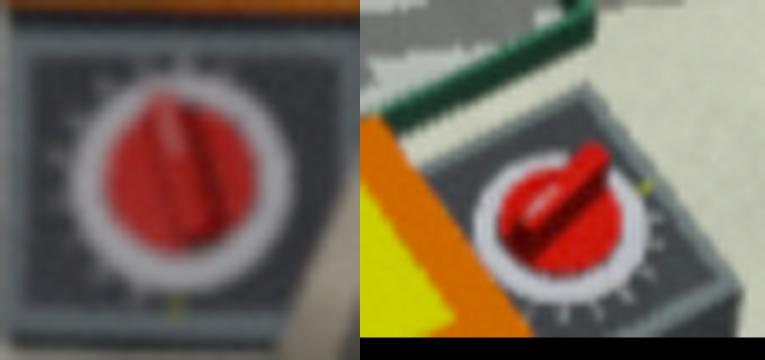

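The cover now reads shut, with its edge at z = 0.118. The knob bar runs from the upper left to the lower right in the top view, at a yaw of about +16°. The yellow zero mark lies towards the robot, so roughly 164° anticlockwise remain. I'll turn the wrist first so the whole rotation fits in one grasp.

>>> drive_tool(steps=[{"x": 0,"y": 0,"z": 0,"turn": 1},{"x": 0,"y": 0,"z": 0,"turn": 1},{"x": 0,"y": 0,"z": 0,"turn": 1},{"x": 0,"y": 0,"z": 0,"turn": 1},{"x": 0,"y": 0,"z": 0,"turn": 1}], hand=0.5)

```text
t: 59.77
ee_pos: [0.4842, -0.1604, 0.163]
ee_rot: [0.823, 3.032, 0.0]
wrist_force: [0.4, -0.1, -0.2]
width: 0.0426
gripper_force: 0.0
```

>>> drive_tool(steps=[{"x": 0,"y": 0,"z": 0,"turn": 1},{"x": 0,"y": 0,"z": 0,"turn": 1},{"x": 0,"y": 0,"z": 0,"turn": 1},{"x": 0,"y": 0,"z": 0,"turn": 1},{"x": 0,"y": 0,"z": 0,"turn": 1}])

```text
t: 60.18
ee_pos: [0.4841, -0.1605, 0.163]
ee_rot: [1.576, 2.717, 0.0]
wrist_force: [0.2, 0.6, 0.4]
width: 0.0427
gripper_force: 0.0
```

>>> drive_tool(steps=[{"x": 0,"y": 0,"z": 0,"turn": 1},{"x": 0,"y": 0,"z": 0,"turn": 1},{"x": 0,"y": 0,"z": 0,"turn": 1},{"x": 0,"y": 0,"z": 0,"turn": 1},{"x": 0,"y": 0,"z": 0,"turn": 1}])

```text
t: 60.6
ee_pos: [0.4841, -0.1606, 0.163]
ee_rot: [-2.224, -2.219, -0.0]
wrist_force: [-0.1, -0.0, -0.5]
width: 0.0426
gripper_force: 0.0
```

>>> drive_tool(steps=[{"x": 0,"y": 0,"z": 0,"turn": 1},{"x": 0,"y": 0,"z": 0,"turn": 1},{"x": 0,"y": 0,"z": 0,"turn": 1},{"x": 0,"y": 0,"z": 0,"turn": 1},{"x": 0,"y": 0,"z": 0,"turn": 1}])

```text
t: 61.02
ee_pos: [0.4841, -0.1606, 0.163]
ee_rot: [-2.722, -1.569, -0.0]
wrist_force: [0.1, 1.1, -0.4]
width: 0.0429
gripper_force: 0.0
```

>>> drive_tool(steps=[{"x": 0,"y": 0,"z": 0,"turn": 1},{"x": 0,"y": 0,"z": 0,"turn": 1},{"x": 0,"y": 0,"z": 0,"turn": 1},{"x": 0,"y": 0,"z": 0,"turn": 1},{"x": 0,"y": 0,"z": 0,"turn": 1}])

```text
t: 61.43
ee_pos: [0.484, -0.1607, 0.163]
ee_rot: [-3.035, -0.812, -0.0]
wrist_force: [0.5, -0.2, 0.1]
width: 0.0425
gripper_force: 0.0
```

>>> drive_tool(steps=[{"x": 0,"y": 0,"z": 0,"turn": 0.4},{"x": 0,"y": 0,"z": 0,"turn": 0.4},{"x": 0,"y": 0,"z": 0,"turn": 0.4},{"x": 0,"y": 0,"z": 0,"turn": 0.4}])

```text
t: 61.77
ee_pos: [0.484, -0.1607, 0.163]
ee_rot: [-3.102, -0.5, 0.0]
wrist_force: [0.4, -0.5, -0.2]
width: 0.0425
gripper_force: 0.0
```

```bash
cat > m5.py <<'E'
from h import *
import sys
np.set_printoptions(precision=3,suppress=True)
pT=viewer.snapshot("top");pS=viewer.snapshot("scene")
# bar ends read from pics/v.png
t=[(223.1,262.8),(238.1,267.2)]; s=[(218.,304.1),(231.3,293.7)]
for z in(.104,):
    a=[at_z(pT,k,z) for k in t]; d=a[0]-a[1]; print("top",a,np.degrees(np.arctan2(d[1],d[0]))%180,np.linalg.norm(d))
    a=[at_z(pS,k,z) for k in s]; d=a[0]-a[1]; print("scene",a,np.degrees(np.arctan2(d[1],d[0]))%180,np.linalg.norm(d))
def red(p):
    h=cv2.cvtColor(p["img"],cv2.COLOR_BGR2HSV); return (((h[...,0]<8)|(h[...,0]>172))&(h[...,1]>150)&(h[...,2]>60))
# bar orientation from darkness/brightness structure: correlate projected bar top against gray in top view
for p in(pT,pS):
    g=cv2.GaussianBlur(p["img"][...,2].astype(np.float32),(0,0),.7); best=[]
    for w in range(0,180,3):
        e=0
        for x0 in(.482,):
            pts=[(x0+r*np.cos(np.radians(w)),-.010+r*np.sin(np.radians(w)),.104) for r in np.linspace(-.027,.027,15)]
            q=np.array([proj(p,X) for X in pts]); e=cv2.remap(g,q[:,1].astype(np.float32)[None],q[:,0].astype(np.float32)[None],1).mean()
        best.append((e,w))
    print(sorted(best)[::-1][:4])
A=[viewer.pinpoint("counter_grip",p) for p in(pT,pS)]
print([at_z(p,a[0]["pixel"],.097) for p,a in zip((pT,pS),A) if a])
o=env.get_obs();Rm_=Rm(o["ee_rot"]);print(o["ee_pos"],"psi",np.degrees(np.arctan2(Rm_[1,0],Rm_[0,0])),o["q"][5],o["width"])
d=np.array([float(sys.argv[1]),float(sys.argv[2]),o["ee_pos"][2]])-o["ee_pos"]; print("units to target",Rm_.T@d/.08)
E
python3 m5.py .482 -.011
```

```text
top [array([ 0.511, -0.003,  0.104]), array([ 0.46 , -0.019,  0.104])] 17.750213915203314 0.05336139327900143
scene [array([ 0.472, -0.011,  0.104]), array([0.526, 0.014, 0.104])] 25.216684508250978 0.059664825634080564
[(np.float32(143.51604), 114), (np.float32(143.4832), 117), (np.float32(143.38525), 120), (np.float32(143.38057), 111)]
[(np.float32(172.85805), 15), (np.float32(172.82008), 12), (np.float32(172.33958), 9), (np.float32(172.2477), 18)]
[array([ 0.484, -0.012,  0.097]), array([ 0.492, -0.01 ,  0.097])]
[ 0.484 -0.161  0.163] psi 18.04705693445545 0.8626986098779507 0.042700784702658645
units to target [ 0.556 -1.788  0.   ]
```

>>> drive_tool(steps=[{"x": 0.3,"y": -0.89,"z": 0,"turn": 0},{"x": 0.3,"y": -0.89,"z": 0,"turn": 0},{"x": 0.3,"y": -0.89,"z": 0,"turn": 0},{"x": 0.3,"y": -0.89,"z": 0,"turn": 0}])

```text
t: 62.3
ee_pos: [0.4851, -0.0845, 0.1632]
ee_rot: [3.102, 0.495, 0.001]
wrist_force: [-0.1, -1.1, 0.4]
width: 0.0425
gripper_force: 0.0
```

>>> drive_tool(steps=[{"x": 0.3,"y": -0.89,"z": 0,"turn": 0},{"x": 0.3,"y": -0.89,"z": 0,"turn": 0},{"x": 0.3,"y": -0.89,"z": 0,"turn": 0},{"x": 0.3,"y": -0.89,"z": 0,"turn": 0},{"x": 0.3,"y": -0.89,"z": 0,"turn": 0}])

```text
t: 62.72
ee_pos: [0.4861, -0.0115, 0.163]
ee_rot: [3.103, 0.488, -0.0]
wrist_force: [0.0, 0.1, 0.2]
width: 0.0428
gripper_force: 0.0
```

>>> drive_tool(steps=[{"x": 0,"y": 0,"z": 0.4,"turn": 0},{"x": 0,"y": 0,"z": 0.7,"turn": 0},{"x": 0,"y": 0,"z": 0.7,"turn": 0},{"x": 0,"y": 0,"z": 0.7,"turn": 0}])

```text
t: 63.05
ee_pos: [0.4853, -0.0117, 0.1063]
ee_rot: [-3.103, -0.485, 0.004]
wrist_force: [0.6, -0.2, 0.4]
width: 0.0427
gripper_force: 0.0
```

>>> drive_tool(steps=[{"x": 0,"y": 0,"z": 0.15,"turn": 0},{"x": 0,"y": 0,"z": 0.3,"turn": 0},{"x": 0,"y": 0,"z": 0.3,"turn": 0},{"x": 0,"y": 0,"z": 0.3,"turn": 0}])

```text
t: 63.38
ee_pos: [0.4857, -0.0106, 0.0826]
ee_rot: [-3.103, -0.488, 0.002]
wrist_force: [0.2, -0.5, 0.0]
width: 0.0426
gripper_force: 0.0
```

>>> drive_tool(steps=[{"x": 0,"y": 0,"z": 0.12,"turn": 0},{"x": 0,"y": 0,"z": 0.24,"turn": 0},{"x": 0,"y": 0,"z": 0.33,"turn": 0},{"x": 0,"y": 0,"z": 0.33,"turn": 0}])

```text
t: 63.72
ee_pos: [0.4847, -0.0103, 0.0543]
ee_rot: [-3.103, -0.488, 0.005]
wrist_force: [0.9, 0.6, -1.0]
width: 0.0427
gripper_force: 0.0
```

>>> drive_tool(steps=[{"x": 0,"y": 0,"z": 0,"turn": 0},{"x": 0,"y": 0,"z": 0,"turn": 0},{"x": 0,"y": 0,"z": 0,"turn": 0},{"x": 0,"y": 0,"z": 0,"turn": 0},{"x": 0,"y": 0,"z": 0,"turn": 0},{"x": 0,"y": 0,"z": 0,"turn": 0}], hand=0, squeeze=30)

```text
t: 64.22
ee_pos: [0.4858, -0.0096, 0.0571]
ee_rot: [-3.102, -0.488, 0.0]
wrist_force: [-3.7, 4.3, 1.6]
width: 0.0131
gripper_force: 31.3
```

>>> drive_tool(steps=[{"x": 0,"y": 0,"z": 0,"turn": -0.2},{"x": 0,"y": 0,"z": 0,"turn": -0.4},{"x": 0,"y": 0,"z": 0,"turn": -0.6},{"x": 0,"y": 0,"z": 0,"turn": -0.8},{"x": 0,"y": 0,"z": 0,"turn": -1},{"x": 0,"y": 0,"z": 0,"turn": -1}])

```text
t: 64.72
ee_pos: [0.4873, -0.0119, 0.0571]
ee_rot: [2.865, 1.28, 0.003]
wrist_force: [5.1, -5.3, -4.9]
width: 0.0128
gripper_force: 30.6
```

>>> drive_tool(steps=[{"x": 0,"y": 0,"z": 0,"turn": -0.2},{"x": 0,"y": 0,"z": 0,"turn": -0.4},{"x": 0,"y": 0,"z": 0,"turn": -0.6},{"x": 0,"y": 0,"z": 0,"turn": -0.8},{"x": 0,"y": 0,"z": 0,"turn": -1},{"x": 0,"y": 0,"z": 0,"turn": -1}])

```text
t: 65.22
ee_pos: [0.4896, -0.013, 0.0573]
ee_rot: [2.432, 1.973, 0.007]
wrist_force: [17.8, -10.9, -13.5]
width: 0.0133
gripper_force: 29.7
```

>>> drive_tool(steps=[{"x": 0,"y": 0,"z": 0,"turn": -0.2},{"x": 0,"y": 0,"z": 0,"turn": -0.4},{"x": 0,"y": 0,"z": 0,"turn": -0.6},{"x": 0,"y": 0,"z": 0,"turn": -0.8},{"x": 0,"y": 0,"z": 0,"turn": -1},{"x": 0,"y": 0,"z": 0,"turn": -1}])

```text
t: 65.72
ee_pos: [0.4922, -0.0129, 0.0575]
ee_rot: [1.835, 2.53, 0.01]
wrist_force: [33.2, -10.1, -21.8]
width: 0.0134
gripper_force: 29.5
```

```bash
python3 - <<'E'
from h import *
o=env.get_obs();r=Rm(o["ee_rot"]);print(o["t"],o["ee_pos"],np.degrees(np.arctan2(r[1,0],r[0,0])),o["moment"],o["wrist_force"],o["q"][5],o["width"])
E
```

```text
65.7167 [ 0.49221911 -0.01289366  0.05752013] 108.0858061783793 [-1.64979159 -5.25833426 -0.07716255] [ 33.18639708 -10.09049437 -21.75135817] -0.4146928887403971 0.013432464043572172
```

>>> drive_tool(steps=[{"x": -0.03,"y": 0.05,"z": 0,"turn": 0},{"x": -0.05,"y": 0.08,"z": 0,"turn": 0},{"x": -0.05,"y": 0.08,"z": 0,"turn": 0}])

```text
t: 65.97
ee_pos: [0.4925, -0.013, 0.0572]
ee_rot: [-1.849, -2.538, 0.004]
wrist_force: [-8.2, -3.5, 6.5]
width: 0.0131
gripper_force: 33.5
```

>>> drive_tool(steps=[{"x": 0,"y": 0,"z": 0,"turn": -0.2},{"x": 0,"y": 0,"z": 0,"turn": -0.4},{"x": 0,"y": 0,"z": 0,"turn": -0.6},{"x": 0,"y": 0,"z": 0,"turn": -0.6}])

```text
t: 66.3
ee_pos: [0.4941, -0.0123, 0.0573]
ee_rot: [1.424, 2.799, 0.002]
wrist_force: [3.2, -0.1, 0.5]
width: 0.0132
gripper_force: 32.7
```

```bash
cat > st.py <<'E'
from h import *
np.set_printoptions(precision=3,suppress=True)
o=env.get_obs();r=Rm(o["ee_rot"]);print(o["t"],o["ee_pos"],np.degrees(np.arctan2(r[1,0],r[0,0])),o["moment"],o["wrist_force"],"tool F",r.T@o["wrist_force"],o["q"][5],o["width"])
E
python3 st.py
```

```text
66.3 [ 0.494 -0.012  0.057] 126.07577731789131 [-0.055 -0.291  0.129] [ 3.182 -0.078  0.488] tool F [-1.937  2.527 -0.482] -0.729448737108876 0.013198792845516224
```

>>> drive_tool(steps=[{"x": 0,"y": 0,"z": 0,"turn": -0.2},{"x": 0,"y": 0,"z": 0,"turn": -0.4},{"x": 0,"y": 0,"z": 0,"turn": -0.6},{"x": 0,"y": 0,"z": 0,"turn": -0.8},{"x": 0,"y": 0,"z": 0,"turn": -1},{"x": 0,"y": 0,"z": 0,"turn": -1}])

```text
t: 66.8
ee_pos: [0.4958, -0.0102, 0.0573]
ee_rot: [0.651, 3.068, 0.008]
wrist_force: [12.8, 9.5, -5.4]
width: 0.0134
gripper_force: 31.9
```

>>> drive_tool(steps=[{"x": 0,"y": 0,"z": 0,"turn": -0.15},{"x": 0,"y": 0,"z": 0,"turn": -0.3},{"x": 0,"y": 0,"z": 0,"turn": -0.45},{"x": 0,"y": 0,"z": 0,"turn": -0.6},{"x": 0,"y": 0,"z": 0,"turn": -0.6}])

```text
t: 67.22
ee_pos: [0.4963, -0.0086, 0.0574]
ee_rot: [0.164, 3.13, 0.012]
wrist_force: [15.9, 15.5, -6.4]
width: 0.0134
gripper_force: 31.7
```

```bash
python3 st.py
```

```text
67.2167 [ 0.496 -0.009  0.057] 173.98977181936695 [ 2.555 -2.46  -0.05 ] [15.941 15.469 -6.416] tool F [-14.188  17.002   6.65 ] -1.5639232425323657 0.013362132944348853
```

>>> drive_tool(steps=[{"x": -0.04,"y": 0.04,"z": 0,"turn": 0},{"x": -0.04,"y": 0.04,"z": 0,"turn": -0.1},{"x": -0.04,"y": 0.04,"z": 0,"turn": -0.2},{"x": -0.04,"y": 0.04,"z": 0,"turn": -0.2}])

```text
t: 67.55
ee_pos: [0.4965, -0.0079, 0.0572]
ee_rot: [-0.003, -3.141, -0.005]
wrist_force: [-2.7, 6.4, 4.5]
width: 0.0134
gripper_force: 33.3
```

```bash
python3 st.py
```

```text
67.55 [ 0.496 -0.008  0.057] 179.87304054640663 [ 1.158  0.593 -0.013] [-2.703  6.358  4.482] tool F [ 2.722  6.365 -4.461] -1.6610774200476837 0.013404883203571794
```

>>> drive_tool(steps=[{"x": 0,"y": 0,"z": 0,"turn": -0.1},{"x": 0,"y": 0,"z": 0,"turn": -0.2},{"x": 0,"y": 0,"z": 0,"turn": -0.2}])

```text
t: 67.8
ee_pos: [0.4968, -0.0078, 0.0573]
ee_rot: [-0.156, 3.137, 0.006]
wrist_force: [-1.9, 7.3, 4.4]
width: 0.0133
gripper_force: 66.1
```

```bash
python3 st.py
```

```text
67.8 [ 0.497 -0.008  0.057] -174.30076809155594 [ 1.237  0.365 -1.515] [-1.866  7.285  4.398] tool F [ 1.132  7.451 -4.371] -1.7632981857444021 0.013325261425551403
```

>>> drive_tool(steps=[{"x": 0,"y": 0,"z": 0,"turn": 0},{"x": 0,"y": 0,"z": 0,"turn": 0},{"x": 0,"y": 0,"z": 0,"turn": 0}])

```text
t: 68.05
ee_pos: [0.4968, -0.0078, 0.0573]
ee_rot: [-0.152, 3.138, 0.006]
wrist_force: [-0.7, 8.0, 5.0]
width: 0.0132
gripper_force: 64.9
```

>>> drive_tool(steps=[{"x": 0,"y": 0,"z": 0,"turn": 0},{"x": 0,"y": 0,"z": 0,"turn": 0},{"x": 0,"y": 0,"z": 0,"turn": 0},{"x": 0,"y": 0,"z": 0,"turn": 0},{"x": 0,"y": 0,"z": 0,"turn": 0}], hand=0.45)

```text
t: 68.47
ee_pos: [0.4968, -0.0096, 0.0566]
ee_rot: [0.16, -3.137, 0.0]
wrist_force: [1.2, 0.5, 0.5]
width: 0.0384
gripper_force: 0.0
```

>>> drive_tool(steps=[{"x": 0,"y": 0,"z": -0.3,"turn": 0},{"x": 0,"y": 0,"z": -0.7,"turn": 0},{"x": 0,"y": 0,"z": -1,"turn": 0},{"x": 0,"y": 0,"z": -1,"turn": 0},{"x": 0,"y": 0,"z": -1,"turn": 0}])

```text
t: 68.88
ee_pos: [0.4977, -0.0097, 0.138]
ee_rot: [-0.16, 3.134, -0.001]
wrist_force: [1.1, -0.2, -0.6]
width: 0.0385
gripper_force: 0.0
```

>>> drive_tool(steps=[{"x": 0.3,"y": -1,"z": -0.5,"turn": 0},{"x": 0.3,"y": -1,"z": -0.5,"turn": 0},{"x": 0.3,"y": -1,"z": -0.5,"turn": 0},{"x": 0.3,"y": -1,"z": -0.5,"turn": 0}])

```text
t: 69.22
ee_pos: [0.4809, -0.0936, 0.1767]
ee_rot: [-0.155, 3.137, -0.001]
wrist_force: [0.9, 0.6, 0.4]
width: 0.0383
gripper_force: 0.0
```

>>> drive_tool(steps=[{"x": 0,"y": -1,"z": 0,"turn": 0},{"x": 0,"y": -1,"z": 0,"turn": 0},{"x": 0,"y": -1,"z": 0,"turn": 0},{"x": 0,"y": -1,"z": 0,"turn": 0},{"x": 0,"y": -1,"z": 0,"turn": 0}])

```text
t: 69.63
ee_pos: [0.489, -0.1698, 0.1749]
ee_rot: [0.161, -3.135, -0.003]
wrist_force: [-0.3, 0.1, -0.5]
width: 0.0382
gripper_force: 0.0
```

```bash
python3 m2.py w; python3 m4.py | head -3; python3 -c "
import cv2;a=cv2.imread('pics/w.png')[140:280,110:400];cv2.imwrite('pics/w2.png',cv2.resize(a,None,fx=2.7,fy=2.7,interpolation=2))"
```

```text
[0.494 0.198] yaw -0.7 cost 0.068 354 0.8
[0.518 0.424] yaw 8.2 cost 0.201 333 0.75
[0.538 0.293] yaw 2.8 cost 0.105 338 0.65
[0.44  0.396] yaw 4.3 cost 0.069 373 0.62
69.7333 [ 0.489 -0.17   0.176] [ 0.163 -3.136 -0.002] width 0.0384408394604044
cover_edge [([209.9, 263.9], array([ 0.558, -0.005,  0.097]))] [([227.7, 281.6], array([ 0.549, -0.02 ,  0.097]))] [(array([ 0.555, -0.007,  0.12 ]), np.float64(0.003574853266609191))]
cover_hinge [([172.7, 265.4], array([ 0.69 , -0.006,  0.097]))] [([247.0, 245.8], array([ 0.679, -0.017,  0.097]))] [(array([ 0.684, -0.006,  0.117]), np.float64(0.0013487686875349892))]
counter_grip [([232.8, 265.5], array([ 0.479, -0.012,  0.097]))] [([224.5, 299.9], array([ 0.493, -0.001,  0.097]))] [(array([ 0.484, -0.013,  0.074]), np.float64(0.0025998821237414762))]
```

View pics/w2.png

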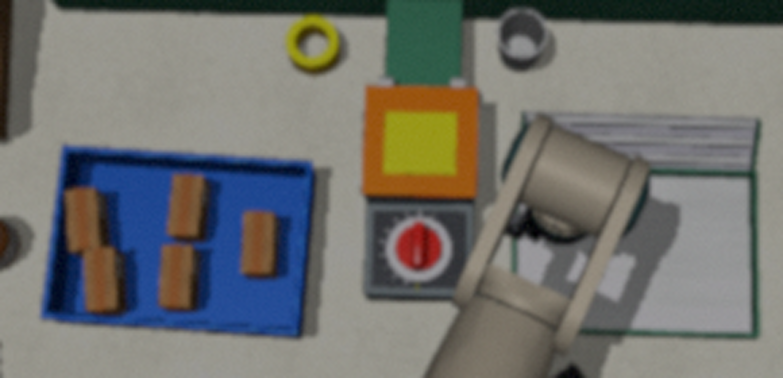

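The final view shows five cartons flat in the tote (cols 65-275). The cover is shut at (420, 140), the knob bar lies in line with the yellow zero mark at (420, 248), and the arm is clear.

```bash
python3 -c "
from plant import env
print(env.hand_in())"
```

```text
the job is handed in; nothing more can be done
None
```

I moved all five cartons into the tote in one layer, pressed the cover shut, turned the counter knob back to its zero stop and handed the job in at about 70 s; no verdict came back.

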